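# Set up the still life of plaster models

## Task

Set up the still life for the drawing class from the four white plaster models: first lay the flat slab in the middle of the lowest plinth and then stand the cone upright in the middle of the slab; stand the hexagonal column in the middle of the middle-height plinth and the round cylinder in the middle of the tallest plinth (these two at any time). Plaster chips, so set each model down without dropping it, and leave the two paint pots and the water jar standing where they are.

Things in the scene. Friction and masses are not known exactly. Their poses are not given: they have to be found in the camera images.
- slab: White plaster flat slab, 84 (its x) x 54 (its y) x 30 mm tall, lying flat and loose, about 0.17 kg, any yaw. Origin: centre of its underside, z up. Its top is 30 mm above the origin.
- cone: White plaster cone on a round foot, loose, upright, about 0.1 kg: the foot is a straight cylinder 50 mm across and 30 mm tall (grip here), above it a cone that narrows to a blunt 6 mm tip at 60 mm. Origin: centre of its underside, z up the axis.
- hexagon: White plaster hexagonal column, loose, upright, 90 mm tall, 44 mm across the flats (51 mm across corners), about 0.18 kg. Origin: centre of its underside, z up the axis; one pair of flats faces along its +x and -x, the others are turned by 60 and 120 degrees.
- cylinder: White plaster round cylinder, loose, upright, 44 mm across, 70 mm tall, about 0.13 kg. Origin: centre of its underside, z up the axis.
- plinth_low: Lowest plinth: plywood block with a square top 100 x 100 mm, 25 mm tall, flat on top. Fixed to the table, cannot be moved. Origin: centre of its underside, at table height; z up, x and y square to its sides.
- plinth_mid: Middle-height plinth: plywood block with a square top 84 x 84 mm, 50 mm tall, flat on top. Fixed to the table, cannot be moved. Origin: centre of its underside, at table height; z up, x and y square to its sides.
- plinth_tall: Tallest plinth: plywood block with a square top 68 x 68 mm, 80 mm tall, flat on top. Fixed to the table, cannot be moved. Origin: centre of its underside, at table height; z up, x and y square to its sides.
- pot_a: Small closed blue paint pot with a white lid, loose (35 mm across the lid, 36 mm tall). A bystander: leave it standing where it is. Origin: centre of its underside, z up.
- pot_b: Small closed orange paint pot with a white lid, loose (35 mm across the lid, 36 mm tall). A bystander: leave it standing where it is. Origin: centre of its underside, z up.
- water_jar: Empty open glass water jar, loose, 60 mm across the rim, 85 mm tall. A bystander: leave it standing where it is. Origin: centre of its underside, z up.
Not all that is in view belongs to the job. What is shaped like the hexagon but blue or green is not meant.

How it is judged:
On the way, in this order (a step that is already met when the one before it is completed fails the run):
1. the slab lies released in the middle of the lowest plinth (horizontal distance between slab and plinth_low below 0.015 m and z of slab in the frame of plinth_low between 0.02 and 0.03 m and angle between slab's own z axis and vertical below 0.1 rad and linear speed of slab below 0.03 m/s and angular speed of slab below 0.3 rad/s and contact force between slab and the fingers below 0.05 N), for 0.2 s.
2. then the cone stands released in the middle of the slab on the lowest plinth (all of step 1 and horizontal distance between cone and slab below 0.012 m and z of cone in the frame of slab between 0.025 and 0.035 m and angle between cone's own z axis and vertical below 0.1 rad and linear speed of cone below 0.03 m/s and angular speed of cone below 0.3 rad/s and contact force between cone and the fingers below 0.05 N), for 0.2 s.
At the end, for the whole second after the job is handed in: Slab on the lowest plinth, hexagonal column on the middle one, cylinder on the tallest (centres within 15 mm), cone on the slab (within 12 mm); each resting on its support (height within 5 mm), upright within 0.1 rad, released and at rest; yaw is free (all of step 2 and horizontal distance between hexagon and plinth_mid below 0.015 m and z of hexagon in the frame of plinth_mid between 0.045 and 0.055 m and angle between each of hexagon, cylinder's own z axis and vertical below 0.1 rad and linear speed of each of hexagon, cylinder below 0.03 m/s and angular speed of each of hexagon, cylinder below 0.3 rad/s and contact force between each of hexagon, cylinder and the fingers below 0.05 N and horizontal distance between cylinder and plinth_tall below 0.015 m and z of cylinder in the frame of plinth_tall between 0.075 and 0.085 m); the robot touches nothing.
It fails at once if a paint pot or the water jar is pushed more than 20 mm or tipped over (distance of any of pot_a, pot_b, water_jar from where it was at the start of the episode above 0.02 m or angle between any of pot_a, pot_b, water_jar's own z axis and vertical above 0.3 rad).
It fails at once if a plaster model is dropped or thrown (moving faster than 0.7 m/s, as after a fall of 25 mm, with no finger on it) ((contact force between slab and the fingers below 0.05 N and linear speed of slab above 0.7 m/s) or (contact force between cone and the fingers below 0.05 N and linear speed of cone above 0.7 m/s) or (contact force between hexagon and the fingers below 0.05 N and linear speed of hexagon above 0.7 m/s) or (contact force between cylinder and the fingers below 0.05 N and linear speed of cylinder above 0.7 m/s)).
It also fails if it takes over 115 s, if anything falls off the work surface, if the arm or the gripper's body presses on something with over 40 N, if the wrist force passes 120 N, or if a joint passes its speed limit or range.

## Robot

A 6-joint arm with a two-finger parallel gripper is mounted at the origin on the work surface. World frame = base frame: x ahead of the robot, y to its left, z up, the work surface at z = 0. Lengths are in m, angles in rad, forces in N, time in s.
With the tool pointing down it reaches from about 0.4 to 0.925 m from the base axis. Payload 12.5 kg.
Tool frame: the origin (TCP) lies between the finger pads; the fingertips stand 22 mm ahead of it and the grasp point (between the pads) lies 3 mm ahead of it; z points along the fingers, y is the direction in which the jaws open and shut (so a half turn about z gives the same grasp; the last joint's range is limited). The gripper opens to 95 mm and grips with 3 to 60 N. Pads are 20 mm wide; open, the fingers measure 119 mm over their backs; the gripper's body (75 mm by 180 mm) begins 59 mm behind the grasp point.
Start: joints at [1.167, 0.491, 1.559, -0, 1.092, -0.106], TCP at [0.183, 0.598, 0.209] pointing down, gripper open.
Joint ranges: [-3.1, 3.1], [-0.84, 2.19], [0.05, 2.79], [-1.13, 4.28], [0.06, 2.93], [-2.69, 2.69]. Speed limits (rad/s): [2.22, 2.22, 2.79, 3.14, 3.14, 3.14].

## Interface

Orientations are given as a unit quaternion [w, x, y, z].
In Python, from plant import monitor, vision, manip gives the robot as it stands. The module is installed in compiled form; this text tells all that it offers.
- The arm moves only by the tool carry_out, never from a script. Its argument "moves" is a list of rows, each a list of 7 numbers: the closure, from 0 (fully open) to 1 (shut), then the shift along the tool's x, y, z in mm, then the turn, a rotation vector about the tool's x, y, z in degrees. In form: [[grip, x, y, z, rx, ry, rz], ...]. A call has 1 to 5 rows; each row is the pose to reach, as a shift and turn from the pose commanded when the call began, along the tool's axes at that moment; what a row does not reach only later rows make up. A row lasts 1/10 s, in which the tool goes at most 50 mm and 8.59 degrees, less where a joint would pass 70% of its speed; a pose out of reach is approached as far as the arm can. A call with a gripper value outside its range is refused whole. The fingers move at their own pace and stop on an object; "newtons" is the grip in N (left out, the last holds). Time passes only in rows, so rows that repeat a pose let the fingers close. It gives the time, the measured TCP pose, the force and the opening at its end, in the units of the state.
- monitor.state(): the state, without advancing time (a new reading comes with each control period).
- vision.capture(name): name is "scene" or "top" or "wrist"; returns (picture, depth): 420x560x3 uint8, red, green, blue; 420x560 float32, m along the optical axis (not along the pixel's ray), 0 where there is no reading.
- vision.camera_model(name): a dict with "fx", "fy", "cx", "cy" (pixels), "world_to_cam" (4x4, takes a point from world to camera coordinates). Camera axes: x right, y down, z forward; pixel columns grow to the right and rows downward; lengths in m; the calibration is good to about 2 mm. A picture is of the moment at which its call begins: read the wrist's pose just before it. camera_model takes no time and is no camera call; for the wrist camera it gives the pose at the moment of the call.
- manip.hand_in(): hands the job in, once; it reports no verdict.
Trained networks look in the newest picture that a camera, given by its name, has taken for a name from the list of things; names that differ only in an ending like _2 or _b are one class to them, and where a whole thing is asked for, a point or a joint stands for the part that bears it (a point fixed in the world has none). Each returns a list of dicts, best first, with "score" (0 to 1); they miss things now and then, are a little off and sometimes report something else, mostly with a low value. They report only what shows in the picture. A call takes as long as a camera call. They do not tell look-alikes from the thing itself.
- vision.search_frame(thing, camera): "centre" ([x, y, z] in m, in world coordinates, good to about 4 mm: the middle of the surface that is visible of it).
- vision.masks_of(thing, camera): "pixels" (420x560 bool, what is visible of it).
- vision.place_of(thing, camera): "centre" ([x, y, z] in m, in world coordinates, good to about 4 mm: a listed point, or the origin of a listed thing).
The state is a dict: "time": time; "q": joint angles; "dq": joint speeds; "joint_torque": joint torques, N m; "eef_pos": TCP position; "eef_rot": TCP orientation; "ft_force": force on the tool from outside, world axes, zero at the start; "ft_torque": the same for the moment, N m; "grip_width": opening from 0.0 (shut) to 1.0 (fully open).
Only numpy, scipy, OpenCV 4.12 (cv2) and the standard library are available. Lean on these libraries where they do the work, as an engineer would, in place of code of your own. Each camera call takes 0.05 s, during which the arm holds its last target.

## Working session

There is one attempt and no reset: what is moved stays moved. The work goes in short steps, Python scripts to look and compute and a tool call to move; the robot and the scene stay as the last step left them, time stands still between calls to the robot, and variables do not carry over. Pictures are saved under pics/ and viewed, and the job is handed in when it is done.

Besides the shell and the picture viewer there is one more tool, called after ">>>" in YAML: its name, and indented under it one key for each argument. carry_out: Moves the arm, as the interface text tells. Its arguments: {"type":"object","properties":{"moves":{"type":"array","items":{"type":"array","items":{"type":"number"}}},"newtons":{"type":"number"}},"required":["moves"]}

```bash
mkdir -p pics; ls
python3 - <<'E'
from plant import monitor, vision, manip
import cv2
s=monitor.state();print(s)
for n in ["scene","top"]:
    p,d=vision.capture(n);cv2.imwrite(f"pics/{n}0.png",p[:,:,::-1])
    c=vision.camera_model(n);print(n,c["fx"],c["cx"],c["cy"]);print(c["world_to_cam"])
E
```

```text
pics
{'time': 0.0, 'q': array([ 1.16740051e+00,  4.91551806e-01,  1.55945549e+00, -2.54277817e-05,
        1.09170879e+00, -1.05585566e-01]), 'dq': array([-0.00026771,  0.00110354,  0.00013542, -0.00099224, -0.00245733,
       -0.00074427]), 'joint_torque': array([-1.75575573e-03, -6.12655735e+01, -2.58175617e+01,  6.91220351e-02,
        4.82978951e-02, -8.04868773e-05]), 'eef_pos': array([0.18326669, 0.59725868, 0.20856449]), 'eef_rot': array([-1.30497766e-04,  1.48349638e-01,  9.88934815e-01, -5.46464649e-04]), 'ft_force': array([-0.06700023,  0.46414688,  0.9449886 ]), 'ft_torque': array([-0.00543318,  0.05713006, -0.01570141]), 'grip_width': 1.0011429046094873}
scene 496.4243559169729 279.79292162582874 207.21563437768742
[[-0.62326332  0.78200178  0.00400662  0.32282701]
 [ 0.51641872  0.41542755 -0.74882018 -0.22080937]
 [-0.58724317 -0.46464305 -0.66276111  1.36953377]
 [ 0.          0.          0.          1.        ]]
top 415.08453662524073 279.96973299941556 208.73232256720175
[[ 0.07474372 -0.99719572 -0.00375086 -0.02241183]
 [-0.97700196 -0.07247583 -0.20053537  0.48979179]
 [ 0.19970116  0.01865336 -0.97967928  0.8320381 ]
 [ 0.          0.          0.          1.        ]]
```

View pics/scene0.png

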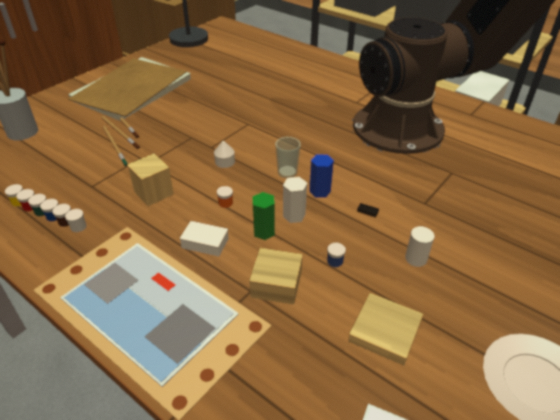

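View pics/top0.png

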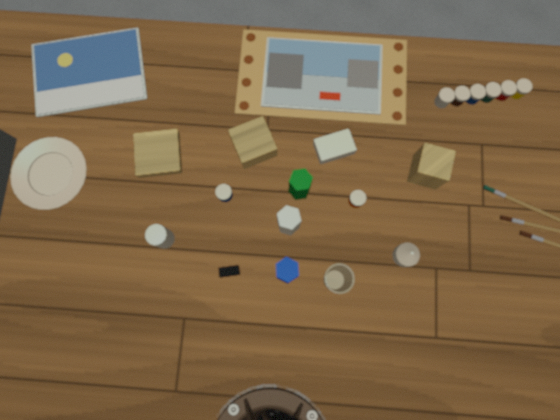

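The scene picture shows the low plinth (388,325), the mid plinth (277,272) and the tall plinth (150,180). The slab is at (205,237), the cone at (224,153) and the cylinder at (420,246). In the top picture, the hexagon candidates are white (289,218), green (300,182) and blue (287,270). The white one fits the "white plaster" description. I'll measure everything from masks and depth.

```bash
cat > h.py <<'E'
from plant import monitor, vision, manip
import numpy as np, cv2
def world(name,d,mask,c=None):
    c=c or vision.camera_model(name)
    v,u=np.nonzero(mask&(d>0)); z=d[v,u]
    P=np.stack([(u-c["cx"])/c["fx"]*z,(v-c["cy"])/c["fy"]*z,z],1)
    M=np.linalg.inv(np.array(c["world_to_cam"]))
    return P@M[:3,:3].T+M[:3,3]
H=dict(slab=.03,cone=.06,hexagon=.09,cylinder=.07,plinth_low=.025,plinth_mid=.05,plinth_tall=.08,pot_a=.036,pot_b=.036,water_jar=.085)
E
python3 - <<'E'
from h import *
p,d=vision.capture("top");c=vision.camera_model("top")
cv2.imwrite("pics/hexcrop.png",cv2.resize(p[150:300,230:380,::-1],None,fx=4,fy=4,interpolation=cv2.INTER_CUBIC))
for t in H:
    if t=="pot_b": continue
    ms=vision.masks_of(t,"top")
    pl=vision.place_of(t,"top")
    print(t,"place",[(np.round(x["centre"],3).tolist(),round(x["score"],2)) for x in pl[:4]])
    for m in ms[:4]:
        W=world("top",d,m["pixels"],c)
        v,u=np.nonzero(m["pixels"])
        zt=np.percentile(W[:,2],90) if len(W) else 0
        T=W[np.abs(W[:,2]-H[t])<.006]
        if len(T)>10:
            r=cv2.minAreaRect((T[:,:2]*1000).astype(np.float32))
            print("  ",round(m["score"],2),"px",int(u.mean()),int(v.mean()),len(u),"zt",round(zt,3),"n",len(T),"mean",T.mean(0).round(4),"rect",np.round(r[0],1),np.round(r[1],1),round(r[2],1))
        else: print("  ",round(m["score"],2),"px",int(u.mean()),int(v.mean()),len(u),"zt",round(zt,3))
print(monitor.state()["time"])
E
```

```text
slab place [([0.646, -0.098, 0.002], 0.92)]
   0.72 px 333 145 1042 zt 0.033 n 890 mean [ 0.649  -0.0954  0.0314] rect [650.2 -95.5] [55.3 84.8] 23.0
cone place [([0.413, -0.261, -0.006], 0.92)]
   0.91 px 405 254 523 zt 0.054 n 53 mean [ 0.4162 -0.2603  0.0575] rect [ 416.6 -260.7] [16.7 15.5] 20.6
hexagon place [([0.459, -0.006, 0.002], 0.8), ([0.546, -0.023, 0.001], 0.74), ([0.363, -0.006, -0.003], 0.61)]
   0.7 px 286 269 442 zt 0.093 n 428 mean [ 0.3617 -0.008   0.0912] rect [361.9  -7.4] [47.3 42.8] 67.7
   0.64 px 287 219 520 zt 0.093 n 408 mean [ 0.4656 -0.0042  0.0914] rect [466.2  -4.4] [46.6 43.7] 77.1
   0.57 px 298 182 582 zt 0.093 n 401 mean [ 0.5467 -0.0227  0.0913] rect [547.5 -22.1] [44.5 48.1] 13.3
cylinder place [([0.412, 0.264, -0.001], 0.55)]
   0.62 px 159 235 527 zt 0.073 n 359 mean [0.4137 0.2642 0.0712] rect [414.3 264.7] [42.6 41.6] 63.7
plinth_low place [([0.604, 0.302, 0.002], 0.59), ([0.354, -0.111, -0.002], 0.3)]
   0.64 px 156 153 2065 zt 0.028 n 1892 mean [0.6041 0.3015 0.0263] rect [606.1 303. ] [101.4 100.8] 11.5
   0.53 px 405 254 498 zt 0.054 n 48 mean [ 0.4109 -0.2432  0.0264] rect [ 418.1 -250.3] [27.2 49.3] 80.6
plinth_mid place [([0.641, 0.09, 0.003], 0.95)]
   0.76 px 252 141 1673 zt 0.053 n 1407 mean [0.6405 0.0872 0.0514] rect [641.8  87.5] [84.5 84.3] 27.5
plinth_tall place [([0.61, -0.301, -0.003], 0.85)]
   0.72 px 430 165 1673 zt 0.083 n 1047 mean [ 0.6086 -0.3029  0.0814] rect [ 609.7 -304.3] [69.2 68.9] 78.6
pot_a place [([0.518, 0.141, -0.001], 0.63), ([0.529, -0.15, -0.002], 0.6)]
   0.74 px 223 192 205 zt 0.039 n 175 mean [0.5209 0.141  0.0372] rect [521.1 140.6] [30.6 31.1] 5.0
   0.64 px 356 198 226 zt 0.04 n 192 mean [ 0.53   -0.1498  0.0373] rect [ 530.  -150.1] [32.8 32.1] 27.8
water_jar place [([0.354, -0.11, 0.005], 0.72)]
   0.98 px 338 277 728 zt 0.086 n 202 mean [ 0.3547 -0.1143  0.0855] rect [ 353.6 -112. ] [58.7 55.4] 67.1
1.05
```

View pics/hexcrop.png

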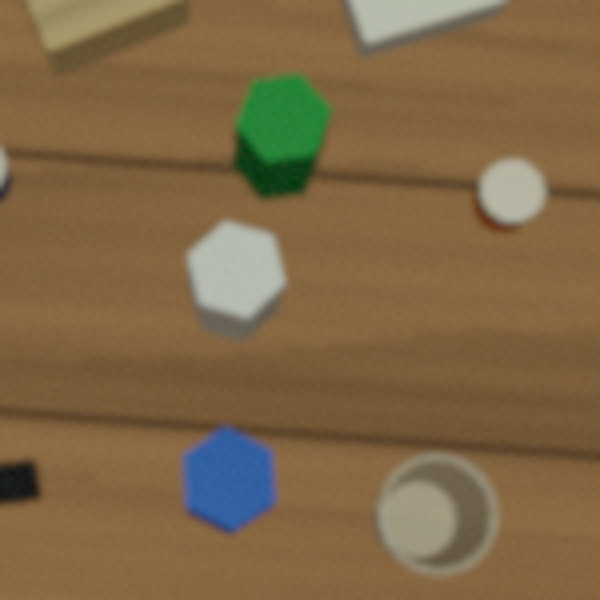

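The hexagon candidates in the top picture are white (289,218), green (300,182) and blue (287,270). The white one, at crop (236,272), is the plaster one, at world (0.466,-0.004). I'll start with the slab.

```bash
cat > go.py <<'E'
import sys,numpy as np
from plant import monitor
from scipy.spatial.transform import Rotation as R
x,y,z,yaw=map(float,sys.argv[1:5])  # mm, deg of tool y axis
s=monitor.state();w,a,b,c=s["eef_rot"];Rm=R.from_quat([a,b,c,w])
d=np.array([x,y,z])-s["eef_pos"]*1000
yt=np.deg2rad(yaw);Y=np.array([np.cos(yt),np.sin(yt),0]);Z=np.array([0,0,-1.]);X=np.cross(Y,Z)
T=R.from_matrix(np.stack([X,Y,Z],1))
print("t",round(s["time"],2),"pos",(s["eef_pos"]*1000).round(1),"grip",round(s["grip_width"],3),"F",s["ft_force"].round(1))
print("shift",Rm.inv().apply(d).round(1),"rot",np.rad2deg((Rm.inv()*T).as_rotvec()).round(2))
E
python3 go.py 650 -95.5 160 23; python3 go.py 416 -260 160 23
```

```text
t 1.05 pos [183.4 597.5 209.2] grip 0.998 F [-0.1  0.4 -0.5]
shift [-649.5 -525.6   49.1] rot [ 1.000e-02 -0.000e+00  4.993e+01]
t 1.05 pos [183.4 597.5 209.2] grip 0.998 F [-0.1  0.4 -0.5]
shift [-474.  -751.5   49.1] rot [ 1.000e-02 -0.000e+00  4.993e+01]
```

>>> carry_out:
  moves:
    - [0, -650, -526, 0, 0, 0, 50]
    - [0, -650, -526, 0, 0, 0, 50]
    - [0, -650, -526, 0, 0, 0, 50]
    - [0, -650, -526, 0, 0, 0, 50]
    - [0, -650, -526, 0, 0, 0, 50]

```text
time: 1.55
eef_pos: [0.3237, 0.3885, 0.2093]
eef_rot: [0.0, 0.503, 0.864, 0.0]
ft_force: [0.8, 0.4, 0.2]
grip_width: 1.003
```

```bash
python3 go.py 650 -95.5 160 23
```

```text
t 1.55 pos [323.7 388.5 209.3] grip 1.003 F [0.8 0.4 0.2]
shift [-582.    44.2   49.3] rot [ 0.03 -0.01  6.63]
```

>>> carry_out:
  moves:
    - [0, -582, 44, 0, 0, 0, 7]
    - [0, -582, 44, 0, 0, 0, 7]
    - [0, -582, 44, 0, 0, 0, 7]
    - [0, -582, 44, 0, 0, 0, 7]
    - [0, -582, 44, 0, 0, 0, 7]

```text
time: 2.05
eef_pos: [0.4648, 0.1817, 0.2094]
eef_rot: [0.0, 0.552, 0.834, 0.0]
ft_force: [1.2, 1.1, 0.1]
grip_width: 0.998
```

```bash
python3 go.py 650 -95.5 160 23
```

```text
t 2.05 pos [464.8 181.7 209.4] grip 0.998 F [1.2 1.1 0.1]
shift [-327.5   62.4   49.5] rot [ 0.04  0.   -0.04]
```

>>> carry_out:
  moves:
    - [0, -327, 62, 0, 0, 0, 0]
    - [0, -327, 62, 0, 0, 0, 0]
    - [0, -327, 62, 0, 0, 0, 0]
    - [0, -327, 62, 0, 0, 0, 0]
    - [0, -327, 62, 0, 0, 0, 0]

```text
time: 2.55
eef_pos: [0.6034, -0.0264, 0.2093]
eef_rot: [0.0, 0.552, 0.834, 0.0]
ft_force: [0.4, 0.5, -0.4]
grip_width: 1.003
```

```bash
python3 go.py 650 -95.5 130 23
```

```text
t 2.55 pos [603.4 -26.4 209.3] grip 1.003 F [ 0.4  0.5 -0.4]
shift [-81.8  15.9  79.3] rot [ 0.02  0.   -0.05]
```

>>> carry_out:
  moves:
    - [0, -82, 16, 0, 0, 0, 0]
    - [0, -82, 16, 0, 0, 0, 0]
    - [0, -82, 16, 40, 0, 0, 0]
    - [0, -82, 16, 79, 0, 0, 0]
    - [0, -82, 16, 79, 0, 0, 0]

```text
time: 3.05
eef_pos: [0.647, -0.0934, 0.1254]
eef_rot: [-0.004, 0.552, 0.834, -0.001]
ft_force: [-0.2, 0.0, 0.2]
grip_width: 1.001
```

```bash
python3 - <<'E'
from h import *
c=vision.camera_model("wrist");p,d=vision.capture("wrist")
cv2.imwrite("pics/w1.png",p[:,:,::-1])
W=world("wrist",d,np.ones(d.shape,bool),c)
T=W[(abs(W[:,2]-.03)<.006)&(np.hypot(W[:,0]-.65,W[:,1]+.095)<.07)]
print(len(T),T.mean(0),cv2.minAreaRect((T[:,:2]*1000).astype(np.float32)))
for t in["slab"]:
  for m in vision.masks_of(t,"wrist"):
    W=world("wrist",d,m["pixels"],c);T=W[abs(W[:,2]-.03)<.006];print(m["score"],cv2.minAreaRect((T[:,:2]*1000).astype(np.float32)))
E
python3 go.py 650 -95.5 27 23
```

```text
6579 [ 0.64777318 -0.09395284  0.03055587] ((648.7459716796875, -96.42137908935547), (54.10323715209961, 84.18008422851562), 22.085691452026367)
0.65 ((648.7453002929688, -96.42256164550781), (54.10295867919922, 84.17992401123047), 22.07963752746582)
0.51 ((0.0, 0.0), (0.0, 0.0), 0.0)
t 3.15 pos [649.5 -93.6 130.7] grip 1.0 F [-0.3  0.7  0.5]
shift [ -2.   -0.3 103.7] rot [-0.01 -0.02 -0.03]
```

View pics/w1.png

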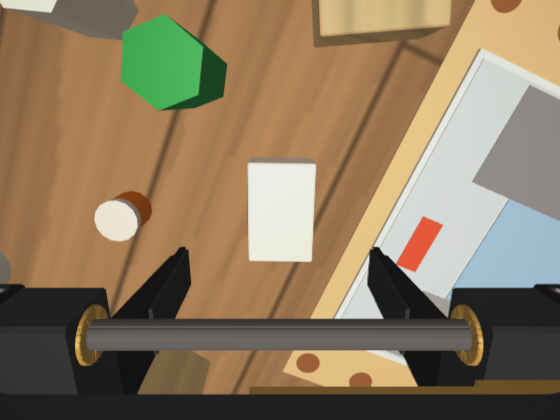

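The wrist picture shows the slab at (281,212), centred and square between the jaws, with the orange pot (120,220) and green column (165,65) clear. Going down to grip it.

```bash
python3 go.py 649 -96 27 22.2
```

```text
t 3.15 pos [649.5 -93.6 130.7] grip 1.0 F [-0.3  0.7  0.5]
shift [ -2.   -1.4 103.7] rot [-0.01 -0.02  0.77]
```

>>> carry_out:
  moves:
    - [0, -2, -1, 35, 0, 0, 1]
    - [0, -2, -1, 70, 0, 0, 1]
    - [0, -2, -1, 95, 0, 0, 1]
    - [0, -2, -1, 103, 0, 0, 1]
    - [0, -2, -1, 103, 0, 0, 1]
  newtons: 20

```text
time: 3.65
eef_pos: [0.6499, -0.0958, 0.0282]
eef_rot: [0.0, 0.559, 0.829, 0.0]
ft_force: [-0.0, 0.0, 0.8]
grip_width: 0.996
```

>>> carry_out:
  moves:
    - [1, 0, 0, 0, 0, 0, 0]
    - [1, 0, 0, 0, 0, 0, 0]
    - [1, 0, 0, 0, 0, 0, 0]
    - [1, 0, 0, 0, 0, 0, 0]
    - [1, 0, 0, 0, 0, 0, 0]
  newtons: 20

```text
time: 4.15
eef_pos: [0.6493, -0.0959, 0.0275]
eef_rot: [0.0, 0.559, 0.829, 0.0]
ft_force: [-0.1, -0.1, -0.9]
grip_width: 0.635
```

```bash
python3 go.py 649 -96 27 22.2
```

```text
t 4.15 pos [649.3 -95.9  27.5] grip 0.635 F [-0.1 -0.1 -0.9]
shift [-0.  -0.3  0.5] rot [ 0.02  0.01 -0.23]
```

>>> carry_out:
  moves:
    - [1, 0, 0, 0, 0, 0, 0]
    - [1, 0, 0, 0, 0, 0, 0]
    - [1, 0, 0, 0, 0, 0, 0]
    - [1, 0, 0, 0, 0, 0, 0]

```text
time: 4.55
eef_pos: [0.6491, -0.0958, 0.0271]
eef_rot: [-0.0, 0.559, 0.829, 0.0]
ft_force: [-0.6, 0.9, 0.2]
grip_width: 0.303
```

>>> carry_out:
  moves:
    - [1, 0, 0, -15, 0, 0, 0]
    - [1, 0, 0, -40, 0, 0, 0]
    - [1, 0, 0, -70, 0, 0, 0]
    - [1, 0, 0, -95, 0, 0, 0]
    - [1, 0, 0, -95, 0, 0, 0]

```text
time: 5.05
eef_pos: [0.6507, -0.0962, 0.1269]
eef_rot: [0.003, 0.559, 0.829, 0.001]
ft_force: [-0.1, -0.0, 0.1]
grip_width: 0.009
```

```bash
python3 go.py 606 303 125 22.2
```

```text
t 5.05 pos [650.7 -96.2 126.9] grip 0.009 F [-0.1 -0.   0.1]
shift [386.9 107.9   1. ] rot [ 0.31  0.22 -0.23]
```

The fingers closed to 0, so the slab wasn't gripped. I'll look at why.

Run:
```python
from h import *
for n in ["wrist","top","scene"]:
    c=vision.camera_model(n);p,d=vision.capture(n)
    cv2.imwrite(f"pics/{n}2.png",p[:,:,::-1])
    if n!="scene":
      for m in vision.masks_of("slab",n)[:1]:
        W=world(n,d,m["pixels"],c);T=W[abs(W[:,2]-.03)<.01];print(n,m["score"],len(T),T.mean(0),cv2.minAreaRect((T[:,:2]*1000).astype(np.float32)))
```

```text
wrist 0.64 6482 [ 0.64721199 -0.09282575  0.03048329] ((648.726806640625, -96.3939208984375), (54.07411193847656, 84.25665283203125), 22.100446701049805)
```

View pics/wrist2.png

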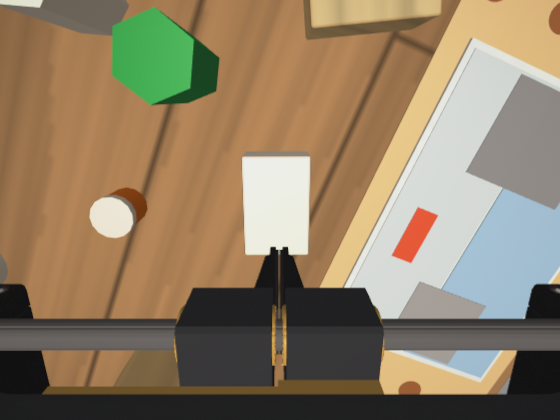

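View pics/scene2.png

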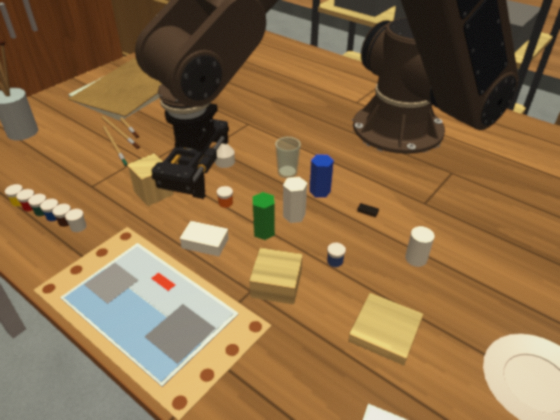

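Run:
```python
from h import *
s=monitor.state()
w,a,b,c0=s["eef_rot"]
from scipy.spatial.transform import Rotation as R
Rm=R.from_quat([a,b,c0,w]).as_matrix();e=s["eef_pos"]
for n in ["wrist","scene","top"]:
    c=vision.camera_model(n);M=np.array(c["world_to_cam"])
    def pr(X):
        q=M[:3,:3]@X+M[:3,3];return (q[0]/q[2]*c["fx"]+c["cx"],q[1]/q[2]*c["fy"]+c["cy"],q[2])
    print(n,"tcp",np.round(pr(e),2),"tip",np.round(pr(e+.022*Rm[:,2]),2),"slab",np.round(pr(np.array([.649,-.096,.03])),2))
    if n=="wrist": 
        Mi=np.linalg.inv(M);print("cam in tool",(Rm.T@(Mi[:3,3]-e)).round(4),"\n",(Rm.T@Mi[:3,:3]).round(3))
p,d=vision.capture("wrist")
for u,v in [(280,252),(272,260),(288,260),(272,280),(280,230)]: print(u,v,d[v,u],world("wrist",d,np.eye(1)>0) if 0 else "")
print(world("wrist",d,(np.arange(420)[:,None]==258)&(np.arange(560)[None]==274)))
```

```text
wrist tcp [2.7868e+02 2.6154e+02 1.9000e-01] tip [2.7874e+02 2.4567e+02 2.1000e-01] slab [279.26 211.73   0.28]
cam in tool [ 0.0849  0.0003 -0.1761] 
 [[ 0.    -0.954 -0.299]
 [ 1.     0.    -0.001]
 [ 0.001 -0.299  0.954]]
scene tcp [198.58 198.66   0.95] tip [199.77 207.23   0.97] slab [203.05 232.7    1.01]
top tcp [339.75 129.09   0.84] tip [338.29 133.22   0.86] slab [334.27 144.79   0.93]
280 252 0.18118681 
272 260 0.16823848 
288 260 0.16897771 
272 280 0.15131432 
280 230 0.28520164 
[[ 0.64252315 -0.08636686  0.14022315]]
```

View pics/top2.png

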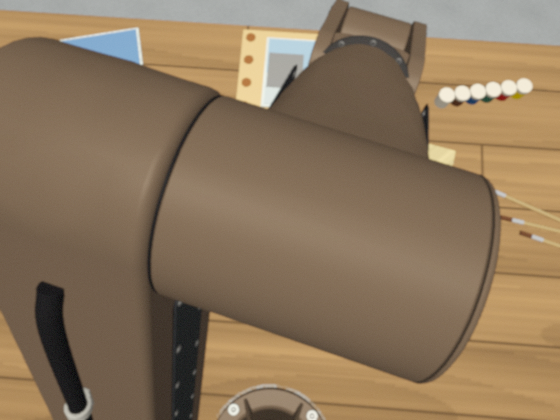

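Run:
```python
from h import *
from scipy.spatial.transform import Rotation as R
s=monitor.state();w,a,b,c0=s["eef_rot"];Rm=R.from_quat([a,b,c0,w]).as_matrix();e=s["eef_pos"]
c=vision.camera_model("wrist");p,d=vision.capture("wrist")
print(s["grip_width"])
for u in (268,274,279,284):
  for v in range(240,300,6):
    m=np.zeros(d.shape,bool);m[v,u]=1
    W=world("wrist",d,m,c)
    if len(W): print(u,v,(1000*(W[0]-e)@Rm).round(1),p[v,u])
cv2.imwrite("pics/w3crop.png",cv2.resize(p[200:320,200:360,::-1],None,fx=5,fy=5))
p,d=vision.capture("scene");cv2.imwrite("pics/s3crop.png",cv2.resize(p[110:270,130:290,::-1],None,fx=4,fy=4,interpolation=cv2.INTER_CUBIC))
```

```text
0.0017557647299405023
268 240 [-24.1  -8.8  89.9] [237 238 225]
268 246 [-29.9  -8.9  91.1] [237 238 224]
268 252 [-35.3  -9.   91.1] [237 238 224]
268 258 [ 11.7  -5.1 -20.3] [23 21 22]
268 264 [ 11.8  -4.9 -27.1] [23 22 21]
268 270 [ 11.5  -4.8 -32.5] [23 22 23]
268 276 [ 11.2  -4.6 -37.6] [22 22 21]
268 282 [ 11.4  -4.4 -43.3] [22 21 21]
268 288 [ 34.4  -2.9 -88.3] [32 31 32]
268 294 [ 34.8  -2.7 -92.1] [34 33 35]
274 240 [-24.3  -4.   90.4] [237 238 225]
274 246 [-29.5  -4.   90.2] [199 201 179]
274 252 [ 11.1  -2.4 -12. ] [22 21 21]
274 258 [ 11.5  -2.2 -20. ] [22 23 22]
274 264 [ 11.7  -2.1 -26.8] [23 22 22]
274 270 [ 11.4  -2.1 -32.3] [22 22 21]
274 276 [ 11.5  -2.  -38.3] [21 20 20]
274 282 [ 11.2  -1.9 -42.9] [23 21 21]
274 288 [ 11.3  -1.8 -48.2] [24 24 23]
274 294 [ 11.4  -1.8 -53. ] [23 22 21]
279 240 [-24.7   0.1  91.4] [237 238 225]
279 246 [-30.    0.1  91.2] [237 238 225]
279 252 [ 9.8  0.2 -9.2] [145 144 131]
279 258 [ 10.2   0.2 -17.1] [140 139 124]
279 264 [  9.9   0.2 -23.2] [102  80  58]
279 270 [ 10.3   0.2 -30.3] [100  78  56]
279 276 [  8.6   0.2 -32.7] [100  78  56]
279 282 [  6.3   0.2 -34.1] [102  79  57]
279 288 [  3.4   0.2 -34.4] [97 76 55]
279 294 [  0.9   0.2 -35.4] [76 60 45]
284 240 [-24.5   4.2  90.8] [237 238 224]
284 246 [-29.7   4.2  90.7] [199 201 179]
284 252 [ 11.1   2.7 -11.9] [23 21 22]
284 258 [ 11.6   2.6 -20.1] [23 22 21]
284 264 [ 11.8   2.5 -27.1] [22 22 21]
284 270 [ 11.4   2.5 -32.3] [21 20 22]
284 276 [ 11.3   2.4 -37.7] [22 22 21]
284 282 [ 11.5   2.3 -43.5] [22 20 20]
284 288 [ 12.    2.2 -49.2] [22 23 21]
284 294 [ 11.5   2.2 -53.1] [24 24 23]
```

View pics/s3crop.png

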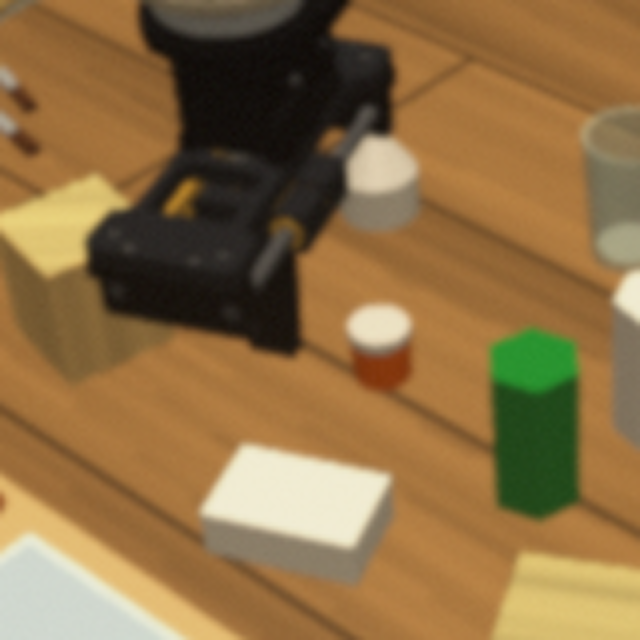

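View pics/w3crop.png

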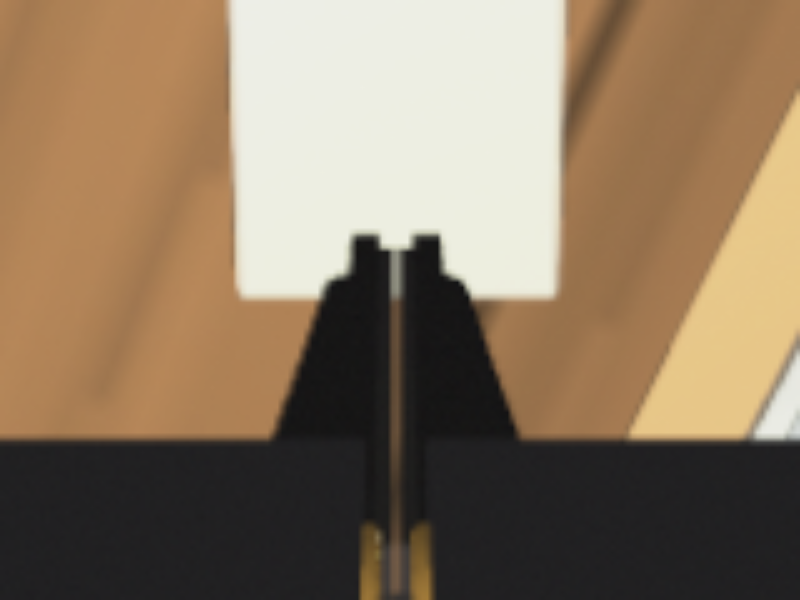

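Run:
```python
from h import *
from scipy.spatial.transform import Rotation as R
s=monitor.state();w,a,b,c0=s["eef_rot"];Rm=R.from_quat([a,b,c0,w]).as_matrix();e=s["eef_pos"];print(e,s["q"].round(4))
c=vision.camera_model("scene");M=np.array(c["world_to_cam"])
for t in (-.012,-.007,0,.022):
  for x in (-.01,.01):
    X=e+Rm@np.array([x,0,t]);q=M[:3,:3]@X+M[:3,3];print(t,x,q[0]/q[2]*c["fx"]+c["cx"],q[1]/q[2]*c["fy"]+c["cy"])
c=vision.camera_model("wrist");p,d=vision.capture("wrist")
for v in range(244,254):
    m=np.zeros(d.shape,bool);m[v,273]=1;W=world("wrist",d,m,c);print(v,p[v,273],(1000*(W[0]-e)@Rm).round(1) if len(W) else "")
```

```text
[ 0.64888776 -0.0957929   0.12130673] [-2.4720e-01  6.2530e-01  1.5653e+00  1.0000e-04  9.5240e-01 -6.3070e-01]
-0.012 -0.01 192.9745740392629 192.93379788408504
-0.012 0.01 202.68013892482475 194.88620262366229
-0.007 -0.01 193.2701206821253 194.9386369244473
-0.007 0.01 202.9429738900443 196.8931727091664
0 -0.01 193.68043602208434 197.72200879577787
0 0.01 203.30786105771227 199.67939877114566
0.022 -0.01 194.9444049629363 206.2961352141423
0.022 0.01 204.43178945272146 208.2615547455151
244 [237 238 225] [-27.8  -4.8  90.3]
245 [237 238 225] [-28.6  -4.8  90. ]
246 [199 201 179] [-29.7  -4.8  90.5]
247 [62 61 56] [11.7 -3.  -7. ]
248 [22 21 21] [11.3 -3.  -7.4]
249 [23 21 21] [11.5 -2.9 -9.1]
250 [23 21 21] [11.1 -2.9 -9.6]
251 [22 21 21] [ 11.   -2.9 -10.6]
252 [23 23 22] [ 11.7  -2.9 -13.4]
253 [23 22 22] [ 11.   -2.9 -12.9]
```

Both cameras put the fingertips about 5 mm behind the reported TCP, not 22 mm ahead of it. At TCP z=27 the tips were therefore above the slab. I'll take the tip height as TCP z + 5 mm and go lower, watching the force.

>>> carry_out:
  moves:
    - [0, 0, 0, 0, 0, 0, 0]
    - [0, 0, 0, 0, 0, 0, 0]
    - [0, 0, 0, 0, 0, 0, 0]
    - [0, 0, 0, 0, 0, 0, 0]
    - [0, 0, 0, 0, 0, 0, 0]

```text
time: 6.0
eef_pos: [0.6492, -0.0959, 0.1221]
eef_rot: [-0.0, 0.559, 0.829, 0.0]
ft_force: [-0.3, 0.5, -0.0]
grip_width: 0.371
```

>>> carry_out:
  moves:
    - [0, 0, 0, 0, 0, 0, 0]
    - [0, 0, 0, 0, 0, 0, 0]
    - [0, 0, 0, 30, 0, 0, 0]
    - [0, 0, 0, 60, 0, 0, 0]
    - [0, 0, 0, 65, 0, 0, 0]

```text
time: 6.5
eef_pos: [0.6476, -0.0955, 0.0541]
eef_rot: [-0.002, 0.559, 0.829, -0.001]
ft_force: [0.2, 0.9, -0.1]
grip_width: 0.79
```

```bash
python3 go.py 649 -96 1 22.1
```

```text
t 6.5 pos [647.6 -95.5  54.1] grip 0.79 F [ 0.2  0.9 -0.1]
shift [-1.2  1.3 53.1] rot [-0.22 -0.17 -0.14]
```

>>> carry_out:
  moves:
    - [0, 0, 0, 0, 0, 0, 0]
    - [0, 0, 0, 0, 0, 0, 0]
    - [0, 0, 0, 20, 0, 0, 0]
    - [0, 0, 0, 40, 0, 0, 0]
    - [0, 0, 0, 48, 0, 0, 0]

```text
time: 7.0
eef_pos: [0.6492, -0.0959, 0.0091]
eef_rot: [0.0, 0.559, 0.829, 0.0]
ft_force: [-1.3, 0.4, 0.6]
grip_width: 1.001
```

>>> carry_out:
  moves:
    - [0, 0, 0, 4, 0, 0, 0]
    - [0, 0, 0, 7, 0, 0, 0]
    - [0.2, 0, 0, 7, 0, 0, 0]

```text
time: 7.3
eef_pos: [0.6495, -0.0959, 0.0027]
eef_rot: [0.0, 0.559, 0.829, 0.0]
ft_force: [0.2, 0.1, 0.2]
grip_width: 0.958
```

```bash
python3 go.py 649 -96 1 22.1
```

```text
t 7.3 pos [649.5 -95.9   2.7] grip 0.958 F [0.2 0.1 0.2]
shift [ 0.1 -0.5  1.7] rot [ 0.04  0.02 -0.13]
```

No contact with the table, so I'll close.

>>> carry_out:
  moves:
    - [1, 0, 0, 0, 0, 0, 0]
    - [1, 0, 0, 0, 0, 0, 0]
    - [1, 0, 0, 0, 0, 0, 0]
    - [1, 0, 0, 0, 0, 0, 0]
    - [1, 0, 0, 0, 0, 0, 0]
  newtons: 20

```text
time: 7.8
eef_pos: [0.6492, -0.0959, 0.0022]
eef_rot: [0.0, 0.559, 0.829, 0.0]
ft_force: [0.1, 0.3, 2.3]
grip_width: 0.567
```

>>> carry_out:
  moves:
    - [1, 0, 0, 0, 0, 0, 0]
    - [1, 0, 0, 0, 0, 0, 0]
    - [1, 0, 0, 0, 0, 0, 0]
    - [1, 0, 0, 0, 0, 0, 0]

```text
time: 8.2
eef_pos: [0.6492, -0.0959, 0.0022]
eef_rot: [0.0, 0.559, 0.829, 0.0]
ft_force: [-0.6, 0.2, 1.0]
grip_width: 0.573
```

Gripped: 0.57 × 95 = 54 mm. Lifting.

>>> carry_out:
  moves:
    - [1, 0, 0, -10, 0, 0, 0]
    - [1, 0, 0, -30, 0, 0, 0]
    - [1, 0, 0, -60, 0, 0, 0]
    - [1, 0, 0, -90, 0, 0, 0]
    - [1, 0, 0, -110, 0, 0, 0]

```text
time: 8.7
eef_pos: [0.6495, -0.0959, 0.1147]
eef_rot: [0.001, 0.559, 0.829, 0.0]
ft_force: [-0.1, -0.1, -2.3]
grip_width: 0.567
```

```bash
python3 go.py 605.5 302.5 112 22.1
```

```text
t 8.7 pos [649.5 -95.9 114.7] grip 0.567 F [-0.1 -0.1 -2.3]
shift [386.  108.2   2.5] rot [ 0.09  0.06 -0.13]
```

>>> carry_out:
  moves:
    - [1, 29, 8, 0, 0, 0, 0]
    - [1, 68, 19, 0, 0, 0, 0]
    - [1, 110, 31, 0, 0, 0, 0]
    - [1, 155, 43, 0, 0, 0, 0]
    - [1, 200, 56, 0, 0, 0, 0]

```text
time: 9.2
eef_pos: [0.6258, 0.1121, 0.1127]
eef_rot: [0.0, 0.56, 0.829, 0.0]
ft_force: [0.7, 0.1, -2.3]
grip_width: 0.566
```

>>> carry_out:
  moves:
    - [1, 45, 13, 0, 0, 0, 0]
    - [1, 90, 26, 0, 0, 0, 0]
    - [1, 130, 37, 0, 0, 0, 0]
    - [1, 165, 46, 0, 0, 0, 0]
    - [1, 184, 52, 0, 0, 0, 0]

```text
time: 9.7
eef_pos: [0.6048, 0.3033, 0.1126]
eef_rot: [-0.0, 0.559, 0.829, 0.0]
ft_force: [-0.6, -0.9, -0.3]
grip_width: 0.57
```

```bash
python3 go.py 605.5 302.5 28 22.1;python3 - <<'E'
from h import *
c=vision.camera_model("wrist");p,d=vision.capture("wrist");cv2.imwrite("pics/w4.png",p[:,:,::-1])
for t,z in [("plinth_low",.025)]:
  for m in vision.masks_of(t,"wrist")[:2]:
    W=world("wrist",d,m["pixels"],c);T=W[abs(W[:,2]-z)<.01];print(t,m["score"],len(T),cv2.minAreaRect((T[:,:2]*1000).astype(np.float32)))
E
```

```text
t 9.7 pos [604.8 303.3 112.6] grip 0.57 F [-0.6 -0.9 -0.3]
shift [-1.1  0.3 84.6] rot [ 0.01 -0.02 -0.01]
plinth_low 0.84 5768 ((603.8755493164062, 303.80352783203125), (99.19597625732422, 98.2409896850586), 10.913999557495117)
```

View pics/w4.png

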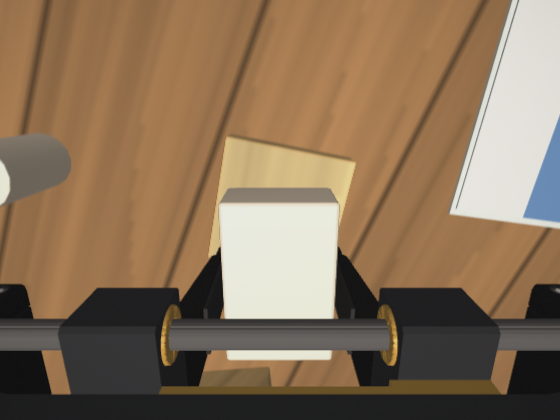

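The wrist picture shows the slab (280,275) held level above the low plinth (corners at (225,137) and (353,160)), on centre. Lowering.

>>> carry_out:
  moves:
    - [1, -1, 0, 15, 0, 0, 0]
    - [1, -1, 0, 40, 0, 0, 0]
    - [1, -1, 0, 65, 0, 0, 0]
    - [1, -1, 0, 78, 0, 0, 0]
    - [1, -1, 0, 82, 0, 0, 0]

```text
time: 10.3
eef_pos: [0.6057, 0.2981, 0.0281]
eef_rot: [-0.001, 0.56, 0.828, -0.001]
ft_force: [0.8, -0.1, -0.4]
grip_width: 0.568
```

>>> carry_out:
  moves:
    - [1, 0, 0, 1, 0, 0, 0]
    - [1, 0, 0, 2, 0, 0, 0]
    - [1, 0, 0, 2.5, 0, 0, 0]
    - [1, 0, 0, 3, 0, 0, 0]

```text
time: 10.7
eef_pos: [0.6064, 0.2999, 0.0279]
eef_rot: [0.0, 0.559, 0.829, 0.001]
ft_force: [-1.0, 0.3, -1.5]
grip_width: 0.567
```

>>> carry_out:
  moves:
    - [1, -2, 0, 0, 0, 0, 0]
    - [1, -3, 0, 0.5, 0, 0, 0]
    - [1, -3, 0, 1, 0, 0, 0]
    - [1, -3, 0, 1, 0, 0, 0]

```text
time: 11.1
eef_pos: [0.6074, 0.2971, 0.0272]
eef_rot: [0.0, 0.559, 0.829, 0.0]
ft_force: [-2.2, 0.0, 6.4]
grip_width: 0.573
```

```bash
python3 go.py 605 303 27 22.1
```

```text
t 11.1 pos [607.4 297.1  27.2] grip 0.573 F [-2.2  0.   6.4]
shift [6.4 0.  0.2] rot [ 0.05 -0.01 -0.14]
```

>>> carry_out:
  moves:
    - [1, 0, 0, -2, 0, 0, 0]
    - [1, 3, 0, -2, 0, 0, 0]
    - [1, 6, 0, -2, 0, 0, 0]
    - [1, 6, 0, -1, 0, 0, 0]
    - [1, 6, 0, 0, 0, 0, 0]

```text
time: 11.6
eef_pos: [0.6048, 0.303, 0.0272]
eef_rot: [-0.0, 0.559, 0.829, 0.0]
ft_force: [-7.2, -0.9, 19.8]
grip_width: 0.569
```

```bash
python3 go.py 605 303 27 22.1
```

```text
t 11.6 pos [604.8 303.   27.2] grip 0.569 F [-7.2 -0.9 19.8]
shift [-0.1  0.2  0.2] rot [ 0.02 -0.02 -0.11]
```

>>> carry_out:
  moves:
    - [1, 0, 0, -0.5, 0, 0, 0]
    - [0, 0, 0, -0.5, 0, 0, 0]
    - [0, 0, 0, -0.5, 0, 0, 0]
    - [0, 0, 0, -0.5, 0, 0, 0]
    - [0, 0, 0, -0.5, 0, 0, 0]

```text
time: 12.1
eef_pos: [0.6049, 0.3024, 0.0265]
eef_rot: [-0.0, 0.559, 0.829, -0.0]
ft_force: [-0.2, -0.8, 0.5]
grip_width: 0.844
```

>>> carry_out:
  moves:
    - [0, 0, 0, -10, 0, 0, 0]
    - [0, 0, 0, -50, 0, 0, 0]
    - [0, 0, 0, -100, 0, 0, 0]
    - [0, 0, 0, -150, 0, 0, 0]
    - [0, 0, 0, -160, 0, 0, 0]

```text
time: 12.6
eef_pos: [0.6067, 0.3033, 0.1938]
eef_rot: [0.003, 0.559, 0.829, 0.004]
ft_force: [-0.4, 0.3, 0.3]
grip_width: 0.999
```

```bash
python3 - <<'E'
from h import *
c=vision.camera_model("wrist");p,d=vision.capture("wrist");cv2.imwrite("pics/w5.png",p[:,:,::-1])
W=world("wrist",d,np.ones(d.shape,bool),c)
T=W[(abs(W[:,2]-.055)<.008)&(np.hypot(W[:,0]-.605,W[:,1]-.303)<.08)]
print(len(T),T.mean(0),cv2.minAreaRect((T[:,:2]*1000).astype(np.float32)))
for m in vision.masks_of("plinth_low","wrist")[:1]:
    T=world("wrist",d,m["pixels"],c);T=T[abs(T[:,2]-.025)<.008];print(cv2.minAreaRect((T[:,:2]*1000).astype(np.float32)))
E
python3 go.py 415 -260 140 22
```

```text
5109 [0.60367711 0.30455434 0.05556137] ((604.5046997070312, 302.45733642578125), (54.092952728271484, 84.02943420410156), 21.930034637451172)
((604.266845703125, 302.8752746582031), (100.07550811767578, 99.74564361572266), 10.794846534729004)
t 12.7 pos [605.5 302.8 189.5] grip 1.004 F [-0.1 -0.6 -0.4]
shift [-450.6 -387.4   47.7] rot [ 0.26  0.   -0.03]
```

View pics/w5.png

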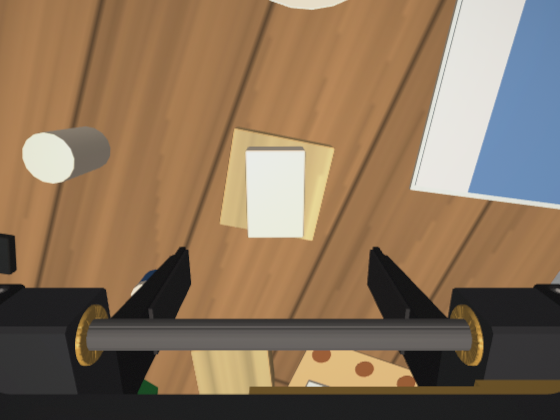

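The slab at (276,193) in the picture lies within 1 mm of the plinth centre and is released. Next is the cone.

>>> carry_out:
  moves:
    - [0, -450, -387, 0, 0, 0, 0]
    - [0, -450, -387, 0, 0, 0, 0]
    - [0, -450, -387, 0, 0, 0, 0]
    - [0, -450, -387, 0, 0, 0, 0]
    - [0, -450, -387, 0, 0, 0, 0]

```text
time: 13.2
eef_pos: [0.5229, 0.0641, 0.185]
eef_rot: [-0.001, 0.559, 0.829, -0.001]
ft_force: [-0.2, -0.3, 0.5]
grip_width: 0.998
```

```bash
python3 go.py 415 -260 140 22
```

```text
t 13.2 pos [522.9  64.1 185. ] grip 0.998 F [-0.2 -0.3  0.5]
shift [-260.2 -221.3   45.3] rot [-0.14 -0.06 -0.01]
```

>>> carry_out:
  moves:
    - [0, -260, -221, 0, 0, 0, 0]
    - [0, -260, -221, 0, 0, 0, 0]
    - [0, -260, -221, 0, 0, 0, 0]
    - [0, -260, -221, 0, 0, 0, 0]
    - [0, -260, -221, 0, 0, 0, 0]

```text
time: 13.7
eef_pos: [0.4441, -0.1728, 0.1853]
eef_rot: [-0.001, 0.559, 0.829, -0.0]
ft_force: [1.3, -0.1, 0.2]
grip_width: 1.0
```

```bash
python3 go.py 415 -260 140 22
```

```text
t 13.7 pos [ 444.1 -172.8  185.3] grip 1.0 F [ 1.3 -0.1  0.2]
shift [-70.  -59.5  45.2] rot [-0.09 -0.11 -0.03]
```

>>> carry_out:
  moves:
    - [0, -70, -60, 0, 0, 0, 0]
    - [0, -70, -60, 0, 0, 0, 0]
    - [0, -70, -60, 25, 0, 0, 0]
    - [0, -70, -60, 45, 0, 0, 0]

```text
time: 14.1
eef_pos: [0.4149, -0.2596, 0.1395]
eef_rot: [-0.001, 0.561, 0.828, 0.0]
ft_force: [0.5, 1.0, 0.6]
grip_width: 0.998
```

```bash
python3 - <<'E'
from h import *
c=vision.camera_model("wrist");p,d=vision.capture("wrist");cv2.imwrite("pics/w6.png",p[:,:,::-1])
for m in vision.masks_of("cone","wrist")[:2]:
    W=world("wrist",d,m["pixels"],c)
    for lo,hi in [(.026,.033),(.033,.04),(.04,.05),(.05,.056),(.057,.065)]:
        T=W[(W[:,2]>lo)&(W[:,2]<hi)]
        if len(T)>5: print(lo,len(T),cv2.minEnclosingCircle((T[:,:2]*1000).astype(np.float32)))
print(vision.place_of("cone","wrist")[:2])
E
python3 go.py 415 -260 1 22
```

```text
0.026 376 ((414.665771484375, -261.9212646484375), 25.01614761352539)
0.033 808 ((414.3916320800781, -261.4591369628906), 23.648550033569336)
0.04 880 ((414.61444091796875, -261.66485595703125), 18.391353607177734)
0.05 335 ((414.59716796875, -261.0079345703125), 11.309953689575195)
0.057 155 ((414.51470947265625, -261.3623962402344), 5.9544997215271)
[{'centre': [0.4178, -0.2624, -0.0014], 'score': 0.75}]
t 14.25 pos [ 415.3 -258.2  140. ] grip 1.002 F [0.3 0.5 0.4]
shift [ -2.1  -0.7 139. ] rot [-0.12 -0.23 -0.05]
```

View pics/w6.png

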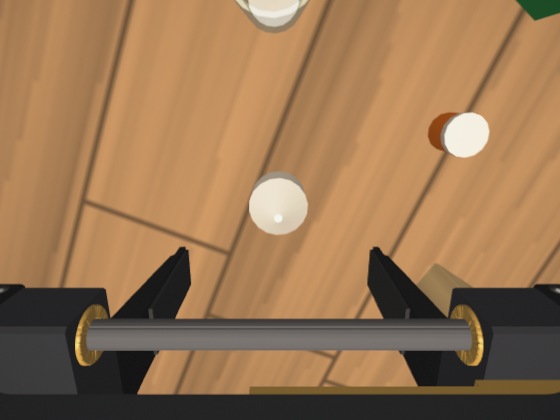

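The cone is at (278,205), centred between the jaws. The jar (272,10) and the orange pot (460,135) are clear.

>>> carry_out:
  moves:
    - [0, -3, -2, 40, 0, 0, 0]
    - [0, -3, -2, 80, 0, 0, 0]
    - [0, -3, -2, 115, 0, 0, 0]
    - [0, -3, -2, 130, 0, 0, 0]
    - [0, -3, -2, 136, 0, 0, 0]

```text
time: 14.75
eef_pos: [0.4154, -0.2618, 0.0045]
eef_rot: [-0.001, 0.559, 0.829, 0.0]
ft_force: [0.5, 0.3, 0.3]
grip_width: 1.0
```

>>> carry_out:
  moves:
    - [0.2, 0, 0, 0, 0, 0, 0]
    - [1, 0, 0, 0, 0, 0, 0]
    - [1, 0, 0, 0, 0, 0, 0]
    - [1, 0, 0, 0, 0, 0, 0]
    - [1, 0, 0, 0, 0, 0, 0]
  newtons: 15

```text
time: 15.25
eef_pos: [0.4158, -0.2625, 0.0062]
eef_rot: [0.001, 0.559, 0.829, -0.0]
ft_force: [-0.3, -0.6, -1.0]
grip_width: 0.636
```

>>> carry_out:
  moves:
    - [1, 0, 0, 0, 0, 0, 0]
    - [1, 0, 0, 0, 0, 0, 0]
    - [1, 0, 0, 0, 0, 0, 0]

```text
time: 15.55
eef_pos: [0.4156, -0.2624, 0.0058]
eef_rot: [0.0, 0.559, 0.829, 0.0]
ft_force: [-0.0, -0.7, 5.0]
grip_width: 0.516
```

>>> carry_out:
  moves:
    - [1, 0, 0, 0, 0, 0, 0]
    - [1, 0, 0, -15, 0, 0, 0]
    - [1, 0, 0, -50, 0, 0, 0]
    - [1, 0, 0, -90, 0, 0, 0]
    - [1, 0, 0, -130, 0, 0, 0]

```text
time: 16.05
eef_pos: [0.4152, -0.2621, 0.1367]
eef_rot: [-0.001, 0.559, 0.829, 0.0]
ft_force: [1.0, -0.3, -0.9]
grip_width: 0.518
```

```bash
python3 go.py 604.5 302.5 145 22
```

```text
t 16.05 pos [ 415.2 -262.1  136.7] grip 0.518 F [ 1.  -0.3 -0.9]
shift [452.8 386.7  -8. ] rot [-0.03 -0.07 -0.04]
```

>>> carry_out:
  moves:
    - [1, 25, 21, -8, 0, 0, 0]
    - [1, 55, 47, -8, 0, 0, 0]
    - [1, 87, 74, -8, 0, 0, 0]
    - [1, 120, 102, -8, 0, 0, 0]
    - [1, 153, 131, -8, 0, 0, 0]

```text
time: 16.55
eef_pos: [0.4799, -0.0699, 0.1436]
eef_rot: [-0.0, 0.56, 0.829, 0.0]
ft_force: [1.2, -0.0, -0.5]
grip_width: 0.516
```

>>> carry_out:
  moves:
    - [1, 33, 28, 0, 0, 0, 0]
    - [1, 66, 56, 0, 0, 0, 0]
    - [1, 99, 84, 0, 0, 0, 0]
    - [1, 132, 112, 0, 0, 0, 0]
    - [1, 165, 140, 0, 0, 0, 0]

```text
time: 17.05
eef_pos: [0.548, 0.1358, 0.1434]
eef_rot: [-0.0, 0.559, 0.829, -0.0]
ft_force: [0.6, -1.2, -1.2]
grip_width: 0.52
```

```bash
python3 go.py 604.5 302.5 145 22
```

```text
t 17.05 pos [548.  135.8 143.4] grip 0.52 F [ 0.6 -1.2 -1.2]
shift [133.5 114.7  -1.6] rot [-0.02 -0.01 -0.03]
```

>>> carry_out:
  moves:
    - [1, 33, 28, 0, 0, 0, 0]
    - [1, 66, 57, 0, 0, 0, 0]
    - [1, 95, 82, 0, 0, 0, 0]
    - [1, 120, 103, 0, 0, 0, 0]
    - [1, 133, 115, 0, 0, 0, 0]

```text
time: 17.55
eef_pos: [0.6048, 0.3028, 0.1429]
eef_rot: [-0.0, 0.559, 0.829, -0.0]
ft_force: [0.1, -1.6, -1.1]
grip_width: 0.517
```

>>> carry_out:
  moves:
    - [1, 0, 0, 0, 0, 0, 0]
    - [1, 0, 0, 0, 0, 0, 0]

```text
time: 17.75
eef_pos: [0.6043, 0.3, 0.143]
eef_rot: [-0.0, 0.559, 0.829, -0.001]
ft_force: [-0.4, 0.5, -0.9]
grip_width: 0.519
```

```bash
python3 go.py 604.5 302.5 61 22
python3 - <<'E'
from h import *
c=vision.camera_model("wrist");p,d=vision.capture("wrist");cv2.imwrite("pics/w7.png",p[:,:,::-1])
E
```

```text
t 17.75 pos [604.3 300.  143. ] grip 0.519 F [-0.4  0.5 -0.9]
shift [ 2.3  1.2 82. ] rot [-0.07  0.   -0.  ]
```

View pics/w7.png

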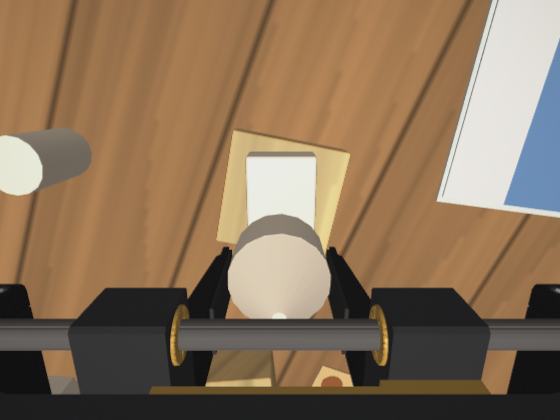

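The cone (280,270) is upright in the grip above the slab. Lowering.

>>> carry_out:
  moves:
    - [1, 2, 1, 15, 0, 0, 0]
    - [1, 2, 1, 40, 0, 0, 0]
    - [1, 2, 1, 62, 0, 0, 0]
    - [1, 2, 1, 74, 0, 0, 0]
    - [1, 2, 1, 78, 0, 0, 0]

```text
time: 18.3
eef_pos: [0.6044, 0.3017, 0.0639]
eef_rot: [-0.001, 0.56, 0.829, -0.001]
ft_force: [0.5, -0.5, -0.8]
grip_width: 0.519
```

>>> carry_out:
  moves:
    - [1, 0, 0, 0, 0, 0, 0]
    - [1, 0, 0, 1, 0, 0, 0]
    - [1, 0, 0, 2, 0, 0, 0]

```text
time: 18.6
eef_pos: [0.6054, 0.3026, 0.0646]
eef_rot: [0.0, 0.559, 0.829, 0.001]
ft_force: [0.1, 0.0, -0.6]
grip_width: 0.521
```

```bash
python3 go.py 604.5 302.5 61 22
```

```text
t 18.6 pos [605.4 302.6  64.6] grip 0.521 F [ 0.1  0.  -0.6]
shift [ 0.2 -0.9  3.6] rot [ 0.09 -0.   -0.03]
```

>>> carry_out:
  moves:
    - [1, 0, 0, 1, 0, 0, 0]
    - [1, 0, 0, 2, 0, 0, 0]
    - [1, 0, 0, 2.5, 0, 0, 0]
    - [1, 0, 0, 2.5, 0, 0, 0]

```text
time: 19.0
eef_pos: [0.605, 0.3025, 0.0611]
eef_rot: [-0.0, 0.559, 0.829, 0.0]
ft_force: [-0.8, -0.2, -1.5]
grip_width: 0.52
```

>>> carry_out:
  moves:
    - [1, 0, 0, 0.5, 0, 0, 0]
    - [1, 0, 0, 1, 0, 0, 0]
    - [1, 0, 0, 1, 0, 0, 0]

```text
time: 19.3
eef_pos: [0.6051, 0.3026, 0.0609]
eef_rot: [0.0, 0.559, 0.829, 0.0]
ft_force: [-2.2, -1.7, 4.8]
grip_width: 0.52
```

Contact. Releasing.

>>> carry_out:
  moves:
    - [0, 0, 0, 0, 0, 0, 0]
    - [0, 0, 0, 0, 0, 0, 0]
    - [0, 0, 0, 0, 0, 0, 0]
    - [0, 0, 0, 0, 0, 0, 0]
    - [0, 0, 0, 0, 0, 0, 0]

```text
time: 19.8
eef_pos: [0.605, 0.3025, 0.06]
eef_rot: [-0.0, 0.559, 0.829, -0.0]
ft_force: [-0.3, 0.7, -0.6]
grip_width: 0.886
```

>>> carry_out:
  moves:
    - [0, 0, 0, -10, 0, 0, 0]
    - [0, 0, 0, -50, 0, 0, 0]
    - [0, 0, 0, -100, 0, 0, 0]
    - [0, 0, 0, -130, 0, 0, 0]
    - [0, 0, 0, -130, 0, 0, 0]

```text
time: 20.3
eef_pos: [0.6066, 0.3032, 0.196]
eef_rot: [0.002, 0.559, 0.829, 0.004]
ft_force: [0.8, -0.5, -0.4]
grip_width: 1.003
```

```bash
python3 - <<'E'
from h import *
c=vision.camera_model("wrist");p,d=vision.capture("wrist");cv2.imwrite("pics/w8.png",p[:,:,::-1])
W=world("wrist",d,np.ones(d.shape,bool),c)
W=W[np.hypot(W[:,0]-.605,W[:,1]-.303)<.06]
for lo,hi in [(.082,.088),(.088,.095),(.095,.105),(.105,.111),(.112,.12)]:
    T=W[(W[:,2]>lo)&(W[:,2]<hi)]
    if len(T)>5: print(lo,len(T),cv2.minEnclosingCircle((T[:,:2]*1000).astype(np.float32)))
T=W[(abs(W[:,2]-.055)<.008)];print(cv2.minAreaRect((T[:,:2]*1000).astype(np.float32)))
E
python3 go.py 466 -4.5 170 47
```

```text
0.082 361 ((604.4530639648438, 303.1746826171875), 24.93597412109375)
0.088 824 ((604.3179931640625, 303.552978515625), 23.66960334777832)
0.095 877 ((604.4556884765625, 303.4664306640625), 18.7481746673584)
0.105 349 ((604.4299926757812, 303.4465026855469), 11.21561336517334)
0.112 157 ((604.4789428710938, 303.3542175292969), 6.023207187652588)
((604.3569946289062, 302.6986083984375), (53.992000579833984, 83.32958221435547), 21.884498596191406)
t 20.35 pos [605.7 302.8 193.1] grip 1.001 F [ 0.2  0.3 -1.2]
shift [-232.7 -244.6   21.9] rot [  0.26   0.06 -25.03]
```

View pics/w8.png

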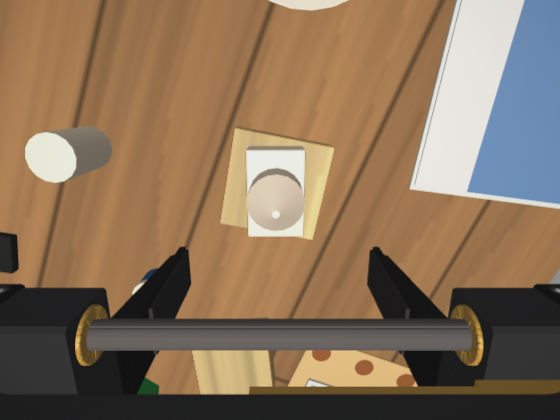

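The cone stands at (275,200) in the picture, within 1 mm of the slab's centre. Next is the white hexagon.

>>> carry_out:
  moves:
    - [0, -233, -245, 0, 0, 0, -25]
    - [0, -233, -245, 0, 0, 0, -25]
    - [0, -233, -245, 0, 0, 0, -25]
    - [0, -233, -245, 0, 0, 0, -25]
    - [0, -233, -245, 0, 0, 0, -25]

```text
time: 20.85
eef_pos: [0.4997, 0.0735, 0.1892]
eef_rot: [-0.001, 0.366, 0.93, -0.0]
ft_force: [1.0, -0.1, -0.5]
grip_width: 1.0
```

```bash
python3 go.py 466 -4.5 170 47
```

```text
t 20.85 pos [499.7  73.5 189.2] grip 1.0 F [ 1.  -0.1 -0.5]
shift [-28.5 -80.   19.3] rot [-0.07 -0.07  0.  ]
```

>>> carry_out:
  moves:
    - [0, -28, -80, 0, 0, 0, 0]
    - [0, -28, -80, 0, 0, 0, 0]
    - [0, -28, -80, 0, 0, 0, 0]

```text
time: 21.15
eef_pos: [0.4654, -0.0053, 0.1895]
eef_rot: [-0.001, 0.368, 0.93, -0.0]
ft_force: [0.2, 0.8, 0.3]
grip_width: 1.0
```

```bash
python3 - <<'E'
from h import *
c=vision.camera_model("wrist");p,d=vision.capture("wrist");cv2.imwrite("pics/w9.png",p[:,:,::-1])
W=world("wrist",d,np.ones(d.shape,bool),c)
T=W[(abs(W[:,2]-.09)<.006)&(np.hypot(W[:,0]-.466,W[:,1]+.0045)<.04)]
x=(T[:,:2]*1000).astype(np.float32)
print(len(T),cv2.minAreaRect(x),cv2.minEnclosingCircle(x))
for a in range(30,160,3):
    u=np.array([np.cos(np.deg2rad(a)),np.sin(np.deg2rad(a))]);q=x@u;print(a,round(float(q.max()-q.min()),1),end="; ")
print()
E
python3 go.py 466 -4.5 170 47
```

```text
2480 ((464.3495788574219, -5.0294647216796875), (43.5814208984375, 49.83103942871094), 47.509925842285156) ((464.416259765625, -4.8466668128967285), 25.007246017456055)
30 48.7; 33 48.0; 36 47.3; 39 46.4; 42 45.4; 45 44.3; 48 43.7; 51 44.5; 54 45.7; 57 46.6; 60 47.5; 63 48.2; 66 48.8; 69 49.3; 72 49.6; 75 49.8; 78 49.9; 81 49.8; 84 49.6; 87 49.3; 90 48.8; 93 48.3; 96 47.7; 99 46.9; 102 46.1; 105 45.2; 108 44.8; 111 45.6; 114 46.4; 117 47.2; 120 48.0; 123 48.6; 126 49.1; 129 49.5; 132 49.7; 135 49.8; 138 49.8; 141 49.7; 144 49.5; 147 49.3; 150 48.9; 153 48.3; 156 47.7; 159 46.9; 
t 21.2 pos [466.4  -3.9 189.6] grip 0.999 F [0.7 1.7 0.1]
shift [-0.1 -0.7 19.6] rot [-0.04 -0.07 -0.22]
```

View pics/w9.png

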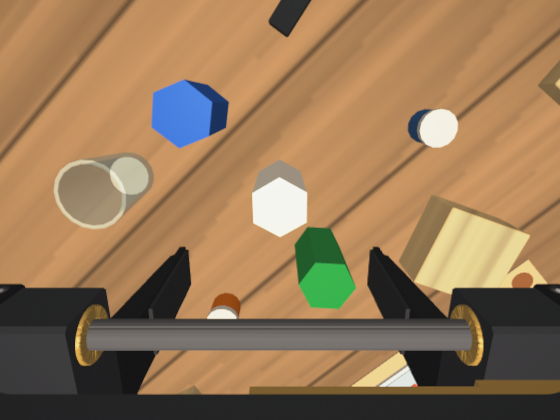

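The white column is at (280,205), with the green (325,270) and blue (185,110) columns clear of both finger paths. Its flats line up with the jaws at 47.7°. Descending.

>>> carry_out:
  moves:
    - [0, 1, -2, 40, 0, 0, -1]
    - [0, 1, -2, 80, 0, 0, -1]
    - [0, 1, -2, 115, 0, 0, -1]
    - [0, 1, -2, 145, 0, 0, -1]
    - [0, 1, -2, 162, 0, 0, -1]

```text
time: 21.7
eef_pos: [0.4645, -0.0022, 0.0254]
eef_rot: [-0.002, 0.358, 0.934, -0.0]
ft_force: [-0.5, -0.3, 0.9]
grip_width: 1.002
```

>>> carry_out:
  moves:
    - [0.2, 0, 0, 0, 0, 0, 0]
    - [1, 0, 0, 0, 0, 0, 0]
    - [1, 0, 0, 0, 0, 0, 0]
    - [1, 0, 0, 0, 0, 0, 0]
    - [1, 0, 0, 0, 0, 0, 0]
  newtons: 20

```text
time: 22.2
eef_pos: [0.4656, -0.0034, 0.0289]
eef_rot: [0.001, 0.359, 0.933, 0.0]
ft_force: [-0.2, 1.2, -0.6]
grip_width: 0.636
```

>>> carry_out:
  moves:
    - [1, 0, 0, 0, 0, 0, 0]
    - [1, 0, 0, 0, 0, 0, 0]
    - [1, 0, 0, 0, 0, 0, 0]
    - [1, 0, 0, 0, 0, 0, 0]

```text
time: 22.6
eef_pos: [0.4653, -0.0035, 0.0284]
eef_rot: [0.0, 0.359, 0.933, 0.0]
ft_force: [-1.0, -1.1, 5.5]
grip_width: 0.458
```

```bash
python3 go.py 641.5 87.5 150 48
```

```text
t 22.6 pos [465.3  -3.5  28.4] grip 0.458 F [-1.  -1.1  5.5]
shift [ -70.   185.6 -121.6] rot [ 0.01  0.01 -0.04]
```

>>> carry_out:
  moves:
    - [1, 0, 0, 0, 0, 0, 0]
    - [1, 0, 0, -15, 0, 0, 0]
    - [1, 0, 0, -50, 0, 0, 0]
    - [1, 0, 0, -85, 0, 0, 0]
    - [1, 0, 0, -120, 0, 0, 0]

```text
time: 23.1
eef_pos: [0.4648, -0.0034, 0.1492]
eef_rot: [-0.0, 0.359, 0.933, -0.0]
ft_force: [0.1, -0.5, -2.4]
grip_width: 0.46
```

```bash
python3 go.py 641.5 87.5 150 48
```

```text
t 23.1 pos [464.8  -3.4 149.2] grip 0.46 F [ 0.1 -0.5 -2.4]
shift [-70.4 185.8  -1. ] rot [-0.03 -0.05 -0.04]
```

>>> carry_out:
  moves:
    - [1, -10, 25, 0, 0, 0, 0]
    - [1, -24, 63, 0, 0, 0, 0]
    - [1, -40, 106, 0, 0, 0, 0]
    - [1, -56, 149, 0, 0, 0, 0]
    - [1, -67, 176, 0, 0, 0, 0]

```text
time: 23.6
eef_pos: [0.6348, 0.084, 0.1476]
eef_rot: [-0.0, 0.358, 0.934, 0.0]
ft_force: [-0.6, -1.0, -1.7]
grip_width: 0.459
```

```bash
python3 - <<'E'
from h import *
c=vision.camera_model("wrist");p,d=vision.capture("wrist");cv2.imwrite("pics/w10.png",p[:,:,::-1])
for m in vision.masks_of("plinth_mid","wrist")[:1]:
    T=world("wrist",d,m["pixels"],c);T=T[abs(T[:,2]-.05)<.008];print(cv2.minAreaRect((T[:,:2]*1000).astype(np.float32)))
E
python3 go.py 641 87.5 80 48
```

```text
((640.5050048828125, 87.56674194335938), (84.16621398925781, 83.83891296386719), 27.206485748291016)
t 23.7 pos [635.  84. 147.] grip 0.463 F [-0.1 -0.5 -2. ]
shift [-2.1  6.6 67. ] rot [ 0.02 -0.    0.04]
```

View pics/w10.png

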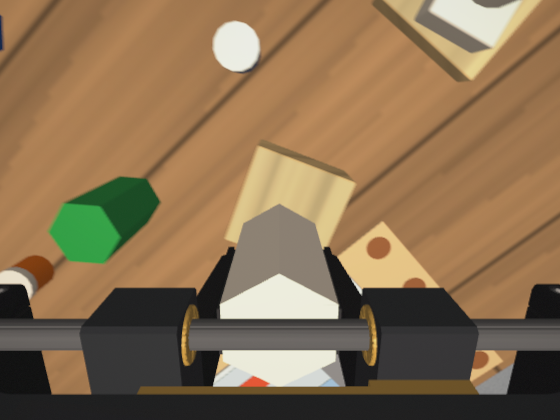

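The column (280,310) hangs upright above the mid plinth (290,195). Lowering.

>>> carry_out:
  moves:
    - [1, -2, 6, 10, 0, 0, 0]
    - [1, -2, 6, 30, 0, 0, 0]
    - [1, -2, 6, 50, 0, 0, 0]
    - [1, -2, 6, 61, 0, 0, 0]
    - [1, -2, 6, 64, 0, 0, 0]

```text
time: 24.2
eef_pos: [0.6373, 0.0852, 0.0826]
eef_rot: [-0.001, 0.359, 0.933, -0.0]
ft_force: [0.3, -0.9, -2.1]
grip_width: 0.46
```

>>> carry_out:
  moves:
    - [1, 0, 0, 0, 0, 0, 0]
    - [1, 0, 0, 1, 0, 0, 0]
    - [1, 0, 0, 2, 0, 0, 0]
    - [1, 0, 0, 2, 0, 0, 0]

```text
time: 24.6
eef_pos: [0.6385, 0.0856, 0.0826]
eef_rot: [0.0, 0.359, 0.933, 0.0]
ft_force: [-0.2, 0.3, -2.2]
grip_width: 0.465
```

```bash
python3 go.py 640.5 87.5 78.4 48
```

```text
t 24.6 pos [638.5  85.6  82.6] grip 0.465 F [-0.2  0.3 -2.2]
shift [-0.2  2.8  4.2] rot [ 0.03  0.03 -0.03]
```

>>> carry_out:
  moves:
    - [1, 0, 2, 1.5, 0, 0, 0]
    - [1, 0, 2.5, 3, 0, 0, 0]
    - [1, 0, 2.5, 3.5, 0, 0, 0]
    - [1, 0, 2.5, 4, 0, 0, 0]
    - [1, 0, 2.5, 4, 0, 0, 0]

```text
time: 25.1
eef_pos: [0.64, 0.0875, 0.0784]
eef_rot: [0.0, 0.359, 0.933, 0.0]
ft_force: [-2.1, 1.0, 2.8]
grip_width: 0.462
```

Contact begins (+2.8 N). I'll release and retreat straight up.

>>> carry_out:
  moves:
    - [1, 0, 0, 0.3, 0, 0, 0]
    - [0, 0, 0, 0.3, 0, 0, 0]
    - [0, 0, 0, 0.3, 0, 0, 0]
    - [0, 0, 0, 0.3, 0, 0, 0]
    - [0, 0, 0, 0.3, 0, 0, 0]

```text
time: 25.6
eef_pos: [0.6401, 0.0874, 0.0777]
eef_rot: [-0.0, 0.359, 0.933, 0.0]
ft_force: [0.5, -0.5, -0.4]
grip_width: 0.741
```

>>> carry_out:
  moves:
    - [0, 0, 0, 0, 0, 0, 0]
    - [0, 0, 0, -20, 0, 0, 0]
    - [0, 0, 0, -60, 0, 0, 0]
    - [0, 0, 0, -110, 0, 0, 0]
    - [0, 0, 0, -125, 0, 0, 0]

```text
time: 26.1
eef_pos: [0.6415, 0.0875, 0.2079]
eef_rot: [0.003, 0.359, 0.933, 0.001]
ft_force: [-0.3, -0.4, -0.2]
grip_width: 0.998
```

```bash
python3 - <<'E'
from h import *
c=vision.camera_model("wrist");p,d=vision.capture("wrist");cv2.imwrite("pics/w11.png",p[:,:,::-1])
W=world("wrist",d,np.ones(d.shape,bool),c)
T=W[(abs(W[:,2]-.14)<.008)&(np.hypot(W[:,0]-.64,W[:,1]-.087)<.05)];x=(T[:,:2]*1000).astype(np.float32)
print(len(T),T[:,2].mean(),cv2.minAreaRect(x),cv2.minEnclosingCircle(x))
E
python3 go.py 414.3 264.6 200 48
```

```text
3126 0.14035972591653884 ((639.9960327148438, 87.12068939208984), (43.787879943847656, 50.546661376953125), 47.26544189453125) ((640.0049438476562, 87.10820007324219), 25.288515090942383)
t 26.15 pos [641.6  87.6 208.4] grip 0.996 F [ 0.1 -0.2  1.3]
shift [287.4 -20.7   6.8] rot [ 0.3   0.31 -0.03]
```

View pics/w11.png

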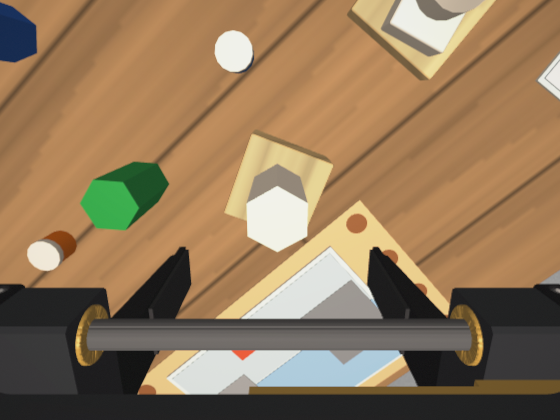

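The column stands at (278,210) in the picture, within 1 mm of the plinth centre, with its top at 0.140 m. Now the cylinder.

>>> carry_out:
  moves:
    - [0, 287, -21, 0, 0, 0, 0]
    - [0, 287, -21, 0, 0, 0, 0]
    - [0, 287, -21, 0, 0, 0, 0]
    - [0, 287, -21, 0, 0, 0, 0]
    - [0, 287, -21, 0, 0, 0, 0]

```text
time: 26.65
eef_pos: [0.4407, 0.2415, 0.2022]
eef_rot: [-0.0, 0.359, 0.933, -0.0]
ft_force: [0.8, 0.4, 0.7]
grip_width: 1.001
```

```bash
python3 go.py 414.3 264.6 150 48
```

```text
t 26.65 pos [440.7 241.5 202.2] grip 1.001 F [0.8 0.4 0.7]
shift [35.  -0.5 52.2] rot [-0.03 -0.03 -0.06]
```

>>> carry_out:
  moves:
    - [0, 35, 0, 0, 0, 0, 0]
    - [0, 35, 0, 20, 0, 0, 0]
    - [0, 35, 0, 40, 0, 0, 0]
    - [0, 35, 0, 40, 0, 0, 0]

```text
time: 27.05
eef_pos: [0.4152, 0.2639, 0.1606]
eef_rot: [-0.001, 0.358, 0.934, -0.002]
ft_force: [0.3, -0.3, 0.7]
grip_width: 0.999
```

```bash
python3 - <<'E'
from h import *
c=vision.camera_model("wrist");p,d=vision.capture("wrist");cv2.imwrite("pics/w12.png",p[:,:,::-1])
W=world("wrist",d,np.ones(d.shape,bool),c)
T=W[(abs(W[:,2]-.07)<.006)&(np.hypot(W[:,0]-.414,W[:,1]-.2645)<.04)];x=(T[:,:2]*1000).astype(np.float32)
print(len(T),T[:,2].mean(),cv2.minEnclosingCircle(x))
E
python3 go.py 414 264 17 48
```

```text
2305 0.07046195778928119 ((412.5566711425781, 265.011474609375), 21.928491592407227)
t 27.1 pos [416.  264.1 161.9] grip 0.997 F [ 0.8 -0.3 -0.3]
shift [  1.3  -1.  144.9] rot [-0.14 -0.06 -0.02]
```

View pics/w12.png

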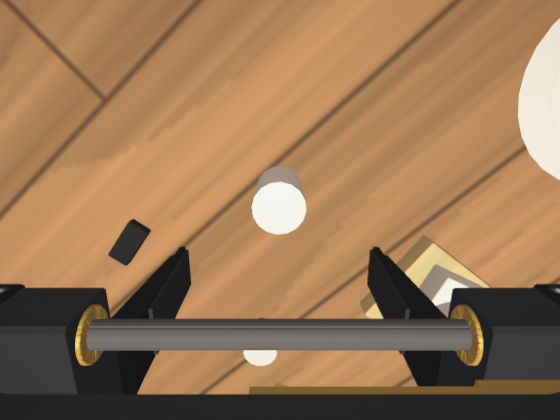

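The cylinder is at (279,207), centred between the jaws, with nothing near it.

>>> carry_out:
  moves:
    - [0, 3, -2, 35, 0, 0, 0]
    - [0, 3, -2, 75, 0, 0, 0]
    - [0, 3, -2, 110, 0, 0, 0]
    - [0, 3, -2, 132, 0, 0, 0]
    - [0, 3, -2, 143, 0, 0, 0]

```text
time: 27.6
eef_pos: [0.4131, 0.2645, 0.0187]
eef_rot: [-0.001, 0.359, 0.933, -0.001]
ft_force: [-0.5, 0.3, 0.2]
grip_width: 1.001
```

>>> carry_out:
  moves:
    - [0.2, 0, 0, 0, 0, 0, 0]
    - [1, 0, 0, 0, 0, 0, 0]
    - [1, 0, 0, 0, 0, 0, 0]
    - [1, 0, 0, 0, 0, 0, 0]
    - [1, 0, 0, 0, 0, 0, 0]
  newtons: 18

```text
time: 28.1
eef_pos: [0.4133, 0.2649, 0.0205]
eef_rot: [0.0, 0.359, 0.933, 0.0]
ft_force: [-0.9, 0.6, 0.7]
grip_width: 0.637
```

>>> carry_out:
  moves:
    - [1, 0, 0, 0, 0, 0, 0]
    - [1, 0, 0, 0, 0, 0, 0]
    - [1, 0, 0, 0, 0, 0, 0]
    - [1, 0, 0, 0, 0, 0, 0]

```text
time: 28.5
eef_pos: [0.4131, 0.2648, 0.02]
eef_rot: [0.0, 0.359, 0.933, 0.0]
ft_force: [0.5, 1.1, 4.4]
grip_width: 0.46
```

```bash
python3 go.py 609.5 -304 190 48
```

```text
t 28.5 pos [413.1 264.8  20. ] grip 0.46 F [0.5 1.1 4.4]
shift [-526.8 -291.  -170.1] rot [ 0.02  0.   -0.04]
```

>>> carry_out:
  moves:
    - [1, 0, 0, -10, 0, 0, 0]
    - [1, 0, 0, -45, 0, 0, 0]
    - [1, 0, 0, -85, 0, 0, 0]
    - [1, 0, 0, -120, 0, 0, 0]
    - [1, 0, 0, -140, 0, 0, 0]

```text
time: 29.0
eef_pos: [0.4133, 0.265, 0.163]
eef_rot: [0.001, 0.359, 0.934, 0.001]
ft_force: [0.1, 0.8, -2.3]
grip_width: 0.461
```

>>> carry_out:
  moves:
    - [1, -25, -14, 0, 0, 0, 0]
    - [1, -60, -33, 0, 0, 0, 0]
    - [1, -98, -54, 0, 0, 0, 0]
    - [1, -136, -75, 0, 0, 0, 0]
    - [1, -174, -96, 0, 0, 0, 0]

```text
time: 29.5
eef_pos: [0.4781, 0.0753, 0.1604]
eef_rot: [0.0, 0.359, 0.934, 0.0]
ft_force: [0.3, 0.0, -0.8]
grip_width: 0.455
```

>>> carry_out:
  moves:
    - [1, -38, -21, 0, 0, 0, 0]
    - [1, -76, -42, 0, 0, 0, 0]
    - [1, -114, -63, 0, 0, 0, 0]
    - [1, -152, -84, 0, 0, 0, 0]
    - [1, -190, -105, 0, 0, 0, 0]

```text
time: 30.0
eef_pos: [0.5488, -0.13, 0.1603]
eef_rot: [-0.0, 0.359, 0.933, 0.0]
ft_force: [0.5, 0.7, -1.1]
grip_width: 0.464
```

```bash
python3 go.py 609.5 -304 160 48
```

```text
t 30.0 pos [ 548.8 -130.   160.3] grip 0.464 F [ 0.5  0.7 -1.1]
shift [-161.6  -88.6    0.3] rot [ 0.   -0.02 -0.05]
```

>>> carry_out:
  moves:
    - [1, -38, -21, 0, 0, 0, 0]
    - [1, -76, -42, 0, 0, 0, 0]
    - [1, -112, -62, 0, 0, 0, 0]
    - [1, -140, -77, 0, 0, 0, 0]
    - [1, -156, -86, 0, 0, 0, 0]

```text
time: 30.5
eef_pos: [0.6071, -0.2989, 0.1599]
eef_rot: [-0.0, 0.359, 0.933, -0.0]
ft_force: [0.5, -0.2, -1.0]
grip_width: 0.457
```

>>> carry_out:
  moves:
    - [1, 0, 0, 0, 0, 0, 0]
    - [1, 0, 0, 0, 0, 0, 0]

```text
time: 30.7
eef_pos: [0.6066, -0.2961, 0.1597]
eef_rot: [-0.001, 0.359, 0.933, 0.0]
ft_force: [-0.5, 0.7, -1.6]
grip_width: 0.461
```

```bash
python3 - <<'E'
from h import *
c=vision.camera_model("wrist");p,d=vision.capture("wrist");cv2.imwrite("pics/w13.png",p[:,:,::-1])
for m in vision.masks_of("plinth_tall","wrist")[:1]:
    T=world("wrist",d,m["pixels"],c);T=T[abs(T[:,2]-.08)<.008];print(len(T),cv2.minAreaRect((T[:,:2]*1000).astype(np.float32)))
E
python3 go.py 609 -304 100 48
```

```text
4199 ((608.0641479492188, -305.20123291015625), (68.25975036621094, 67.89541625976562), 77.96923065185547)
t 30.8 pos [ 606.8 -295.5  160. ] grip 0.458 F [ 0.6  0.8 -1.6]
shift [-7.4 -4.9 60. ] rot [ 0.01 -0.04  0.  ]
```

View pics/w13.png

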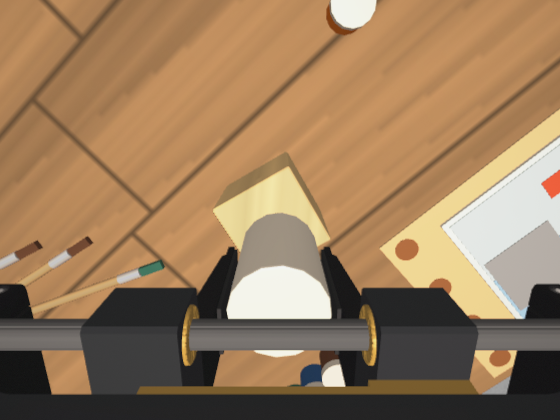

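The cylinder (280,290) is upright in the grip, with the tall plinth top (268,210) below and about 9 mm to correct. Shifting and lowering.

>>> carry_out:
  moves:
    - [1, -7, -6, 8, 0, 0, 0]
    - [1, -7, -6, 25, 0, 0, 0]
    - [1, -7, -6, 43, 0, 0, 0]
    - [1, -7, -6, 52, 0, 0, 0]
    - [1, -7, -6, 55, 0, 0, 0]

```text
time: 31.3
eef_pos: [0.608, -0.3053, 0.1036]
eef_rot: [-0.001, 0.358, 0.934, 0.0]
ft_force: [-0.2, -0.7, -0.8]
grip_width: 0.456
```

>>> carry_out:
  moves:
    - [1, 0, 0, 0, 0, 0, 0]
    - [1, 0, 0, 0, 0, 0, 0]

```text
time: 31.5
eef_pos: [0.6086, -0.3058, 0.1056]
eef_rot: [0.001, 0.359, 0.934, -0.0]
ft_force: [-1.7, -0.2, -1.3]
grip_width: 0.459
```

```bash
python3 go.py 608.3 -304.8 100 48
```

```text
t 31.5 pos [ 608.6 -305.8  105.6] grip 0.459 F [-1.7 -0.2 -1.3]
shift [0.9 0.5 5.6] rot [ 0.01  0.06 -0.02]
```

>>> carry_out:
  moves:
    - [1, 1, 1, 2, 0, 0, 0]
    - [1, 1, 1, 4, 0, 0, 0]
    - [1, 1, 1, 4.5, 0, 0, 0]
    - [1, 1, 1, 5, 0, 0, 0]
    - [1, 1, 1, 5, 0, 0, 0]

```text
time: 32.0
eef_pos: [0.6082, -0.3043, 0.1001]
eef_rot: [0.0, 0.359, 0.933, 0.0]
ft_force: [-1.5, 0.5, 1.9]
grip_width: 0.463
```

>>> carry_out:
  moves:
    - [1, 0, 0, 0.3, 0, 0, 0]
    - [0, 0, 0, 0.3, 0, 0, 0]
    - [0, 0, 0, 0.3, 0, 0, 0]
    - [0, 0, 0, 0.3, 0, 0, 0]
    - [0, 0, 0, 0.3, 0, 0, 0]

```text
time: 32.5
eef_pos: [0.6082, -0.3043, 0.0994]
eef_rot: [0.0, 0.359, 0.933, 0.0]
ft_force: [-0.2, -0.5, -0.7]
grip_width: 0.743
```

>>> carry_out:
  moves:
    - [0, 0, 0, 0, 0, 0, 0]
    - [0, 0, 0, -20, 0, 0, 0]
    - [0, 0, 0, -60, 0, 0, 0]
    - [0, 0, 0, -100, 0, 0, 0]
    - [0, 0, 0, -110, 0, 0, 0]

```text
time: 33.0
eef_pos: [0.6094, -0.305, 0.2142]
eef_rot: [0.003, 0.359, 0.933, -0.001]
ft_force: [-0.5, -0.2, 0.3]
grip_width: 1.002
```

Run:
```python
from h import *
c=vision.camera_model("wrist");p,d=vision.capture("wrist");cv2.imwrite("pics/w14.png",p[:,:,::-1])
W=world("wrist",d,np.ones(d.shape,bool),c)
T=W[(abs(W[:,2]-.15)<.008)&(np.hypot(W[:,0]-.608,W[:,1]+.3045)<.05)];x=(T[:,:2]*1000).astype(np.float32)
print(len(T),T[:,2].mean(),cv2.minEnclosingCircle(x))
p,d=vision.capture("scene");cv2.imwrite("pics/scene3.png",p[:,:,::-1])
p,d=vision.capture("top");cv2.imwrite("pics/top3.png",p[:,:,::-1])
c=vision.camera_model("top")
for t in ["cone","hexagon","pot_a","water_jar","plinth_low","plinth_mid","plinth_tall","cylinder"]:
  for m in vision.masks_of(t,"top")[:3]:
    W=world("top",d,m["pixels"],c)
    zt=np.percentile(W[:,2],95);T=W[W[:,2]>zt-.01];print(t,round(m["score"],2),round(zt,3),T.mean(0).round(4))
print(monitor.state()["time"])
```

```text
2803 0.1503189244191691 ((607.576416015625, -303.9821472167969), 21.94799041748047)
cone 0.75 0.114 [0.6043 0.3015 0.1092]
33.55
```

View pics/w14.png

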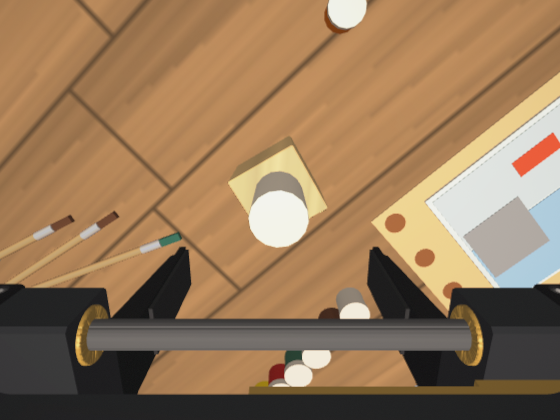

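View pics/scene3.png

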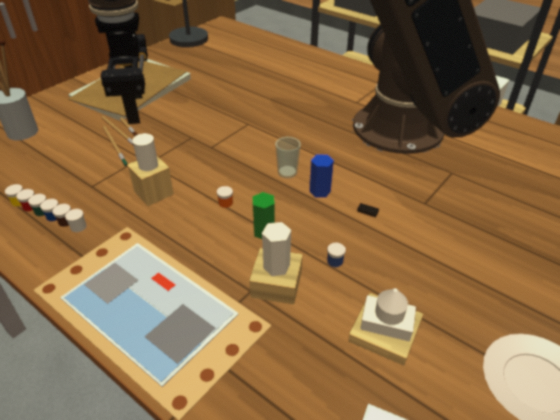

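The cylinder is centred at (607.6,-304.0) mm against the plinth centre (608.1,-305.2), with its top at 0.150 m. The scene picture shows all four models standing: cone on slab (390,305), column (277,250), cylinder (145,152). The pots (225,197), (336,253) and the jar (288,157) are where they were. The gripper is clear. Handing in.

Run:
```python
from plant import manip,monitor
print(manip.hand_in()); print(monitor.state()["time"])
```

```text
the job is handed in; nothing more can be done
None
the job is handed in; nothing more can be done
```

I set up the still life in order: the slab on the lowest plinth, the cone on the slab, then the white hexagonal column on the middle plinth and the cylinder on the tallest. I handed it in shortly after 33.6 s, and no verdict was reported.

**Final checks:** the wrist camera put each model within about 1.5 mm of its support's centre, and the tops of the cone, column and cylinder at the expected heights. The scene picture showed the two pots and the jar standing where they were, and the gripper clear of everything.

**What failed or disagreed:**
- **Missed grasp:** the first slab grasp closed above the slab without moving it. Both cameras showed the fingertips about 5 mm behind the reported TCP instead of 22 mm ahead, and every later grasp used that height.
- **Slab placing:** it first touched down about 6 mm off centre. I lifted it 2 mm and re-centred it before letting go, and the push down onto the plinth peaked at about 20 N.
- **Top camera:** the arm hid most of the view in the last check, so only the cone was confirmed from there. I checked the pots and jar by eye in the scene picture and did not measure them.

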